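Push a brake piston home with the bench locking clamp

TASK

Slide the brake caliper along the bed of the bench-mounted locking clamp, square between the guides, gently up against the stop screw. Press the clamp's red handle down slowly, without forcing it, until it snaps over centre, and let go, so that the clamp by itself holds the caliper's piston fully in. Then pull up the red release lever so that the clamp springs open, leaving the caliper where it is with its piston in, and the things lying around undisturbed.

Things in the scene. Friction and masses are not known exactly. Their poses are not given: they have to be found in the camera images.
- clamp: Locking pliers on a grey bed plate bolted to the bench. Origin on the bench under the jaw's pivot, x from handles to work, z up. Bed x -70 to 240 mm, 104 wide, 8 thick. Side guides 65 mm apart inside, 12 high, x 26 to 58 mm, then flared to 83. Lower handle fixed (top z 37, knob ends x -125), upper one moves in plane y = 0. Jaw arm reaches over the bed to x 72 mm, top z about 140 when open.
- stop: Dark steel bracket fixed on the bed at clamp x about 9 mm, 26 mm high, carrying the round-nosed stop screw (13 mm across, 21 mm over the bench) that points to the caliper. How far the screw stands out is not known: the caliper comes up against it somewhere within 5 mm of the nest point, either way; feel for it, with less than 20 N.
- nest (a point): Point on the bed (8 mm over the bench) under the clamp's pressing foot, at clamp x = 60 mm, axes as the clamp's. Against the stop screw the caliper's origin lies within 5 mm of it along x and within 1.5 mm across, its axes along the clamp's.
- caliper: Loose aluminium brake caliper, 0.55 kg, piston up on the bed, slides. Origin at the underside on the piston's axis; x points out along its mounting arm, away from the stop. Body x -38 to +40 mm, 62 wide, 30 high (bolt heads to 38). It starts 52 to 72 mm out from the nest point along the clamp's x, a few mm to one side and slightly turned.
- caliper_arm (a point): Centre of the caliper's mounting arm, the place to grip: 78 mm along the caliper's x from its origin, 15 mm over its underside (23 mm over the bench). The arm is 30 mm wide (along y), 26 mm high (2 to 28 mm over the underside); its free end is 20 mm further out. Axes as the caliper's.
- piston (a joint): How far the caliper's steel piston (34 mm across) stands out from fully in, m: 0 is fully in, 0.005 to 0.008 at the start. It moves stiffly: 12 N on it to move at all, and more the faster it is pushed (1 N for each mm/s).
- handle_grip (a point): Top of the moving handle's red grip, 26 mm from its end; press here. Grip 23 mm wide, 80 long. Open it stands 135 to 157 mm over the bench, sloping up to its end; it swings down about a pivot near clamp x -4, z 80 mm. Past dead centre it drops by itself (some 4 mm) onto a hard stop, locked, and stays when let go; short of that it springs back up. That lies 40 to 60 mm down, as the clamp happens to be set.
- grip: The red grip (origin at the handle's pivot on the jaw). Pressing it down takes about 3 N until the foot meets the piston, then 8 to 17 N at 20 mm/s and more if faster, less and less as the linkage straightens, almost nothing at dead centre. On its stop it is rigid: over 22 N is forcing it. The clamp's tension is set by screws and not known.
- foot: Black rubber-faced pressing foot on the jaw's spindle, 23 mm across, sprung; origin at the middle of its lower face. It presses on the piston.
- jaw (a joint): Angle of the moving jaw, rad: -0.15 to 0.1 open, where its spring holds it (its limit screw is set differently each time); 0.4 to 0.5 when clamped.
- lever (a joint): Angle of the release lever against the moving handle, rad: 0 at rest (its spring returns it), 0.30 fully pulled. Clamped, it lets the linkage go at about 0.05 to 0.1.
- lever_tab (a point): Centre of the red ball knob, 18 mm across, on the release lever's free end, just beyond the end of the moving handle, nothing beside it. Locked it stands 57 to 78 mm over the bench, nothing under it. Pulled straight up by a few newtons, 4 to 20 mm, it frees the linkage; handle and knob then spring up together, 70 to 100 mm, to where they stood at first.
- masking_tape: Loose roll of masking tape, 80 mm across, 24 mm high, origin at its underside; leave alone.
- screwdriver: Loose screwdriver with red handle, 182 mm long, in front of the drawer chest; leave alone.
- brass_brush: Loose wooden-handled brass brush, 133 mm long; leave alone.
- feeler_gauge: Loose steel feeler gauge, 109 mm long; leave alone.

How it is judged:
On the way, in this order (a step that is already met when the one before it is completed fails the run):
1. the caliper is up against the stop screw, square between the guides, the clamp open (contact force between stop and caliper above 1 N and x of caliper in the frame of nest between -0.008 and 0.008 m and y of caliper in the frame of nest between -0.004 and 0.004 m and angle between the x axis of caliper and the x axis of nest, either way round below 0.06 rad and z of caliper in the frame of nest below 0.003 m and value of joint jaw below 0.2 rad).
2. the clamp is locked: nobody touches its handle, its foot presses on the piston and the piston is fully in (value of joint piston below 0.0015 m and contact force between foot and caliper above 15 N and contact force between each of the arm, the fingers and grip below 0.5 N and x of caliper in the frame of nest between -0.008 and 0.008 m and y of caliper in the frame of nest between -0.004 and 0.004 m and angle between the x axis of caliper and the x axis of nest, either way round below 0.06 rad and z of caliper in the frame of nest below 0.003 m), for 0.5 s.
3. the release lever is pulled while the clamp is still closed (value of joint lever above 0.03 rad and value of joint jaw above 0.3 rad).
4. the clamp is open again, the piston still fully in (value of joint jaw below 0.2 rad and value of joint piston below 0.0015 m), for 0.2 s.
At the end, for the whole second after the job is handed in: The clamp is open and at rest (jaw under 0.2 rad), the piston stands out less than 1.5 mm, and the caliper rests on the bed at the stop screw: within 8 mm of the nest point along x, 4 mm across, and within 0.06 rad of its direction (all of step 4 and x of caliper in the frame of nest between -0.008 and 0.008 m and y of caliper in the frame of nest between -0.004 and 0.004 m and angle between the x axis of caliper and the x axis of nest, either way round below 0.06 rad and z of caliper in the frame of nest below 0.003 m and linear speed of caliper below 0.02 m/s and velocity of joint jaw below 0.1 rad/s); the robot touches nothing.
It fails at once if the handle's grip is forced: pressed with more than 22 N (contact force between any of the fingers, the arm and grip above 22 N).
It fails at once if the caliper is rammed against the stop screw with more than 20 N (contact force between stop and caliper above 20 N).
It fails at once if the tape, screwdriver, brush or feeler gauge is moved by more than 30 mm (distance of any of masking_tape, screwdriver, brass_brush, feeler_gauge from where it was at the start of the episode above 0.03 m).
It also fails if it takes over 69 s, if anything falls off the work surface, if the arm or the gripper's body presses on something with over 40 N, if the wrist force passes 120 N, or if a joint passes its speed limit or range.

ROBOT

A 6-joint arm with a two-finger parallel gripper is mounted at the origin on a cart in front of the work surface, level with it; the furniture and walls round the work are solid. World frame = base frame: x ahead of the robot, y to its left, z up, the work surface at z = 0. Lengths are in m, angles in rad, forces in N, time in s.
With the tool pointing down it reaches from about 0.225 to 0.875 m from the base axis. Payload 3.4 kg.
Tool frame: the origin (TCP) lies midway between the tips of the shut fingers; the grasp point (between the pads) lies 19 mm behind it (manip.pinch_z is the z of the grasp point in the tool frame, in m); z points along the fingers, x is the direction in which the jaws open and shut, and the axes are right-handed (so a half turn about z gives the same grasp; the last joint's range is limited). The gripper opens to 85 mm and grips with 20 to 120 N. Pads are 22 mm wide; open, the fingers measure 114 mm over their backs; the gripper's body (76 mm by 85 mm) begins 54 mm behind the grasp point. The pads swing forward as they close: fully open they stand 13 mm farther back than shut.
Start: joints at [-1.233, 0.276, 1.505, -0, 1.361, -0.121], TCP at [0.255, -0.516, 0.231] pointing down, gripper open.
Joint ranges: [-2.89, 2.89], [-0.75, 2.08], [0.22, 2.7], [-1.18, 4.32], [0.11, 2.71], [-2.7, 2.7]. Speed limits (rad/s): [2.57, 2.57, 3.14, 3.14, 3.14, 3.14].

INTERFACE

Orientations are given as a unit quaternion [w, x, y, z].
In Python, from rig import manip gives the robot as it stands. The module is installed in compiled form; this text tells all that it offers.
- The arm moves only by the tool drive_tool, never from a script. Its argument "steps" is a list of rows, each a list of 5 numbers: the shift along the tool's x, y, z in mm, then the turn about the tool's z in rad, then the gripper command: -1 is shut, 1 is fully open, values between are in proportion. A call has 1 to 5 rows; each row is the pose to reach, as a shift and turn from the pose measured when the call began, along the tool's axes at that moment; what a row does not reach only later rows make up. A row lasts 1/10 s, in which the tool goes at most 50 mm and 8.59 degrees, less where a joint would pass 70% of its speed; a pose out of reach is approached as far as the arm can. A call with a gripper value outside its range is refused whole. The fingers move at their own pace and stop on an object; "squeeze" is the grip in N (left out, the last holds). Time passes only in rows, so rows that repeat a pose let the fingers close. It gives the time, the measured TCP pose, the force and the opening at its end, in the units of the state.
- manip.get_state(): the state, without advancing time (a new reading comes with each control period).
- manip.get_image(name): name is "scene" or "top"; returns the picture (384x512x3 uint8, blue, green, red); there is no depth.
- manip.get_calibration(name): a dict with "camera_matrix" (3x3 intrinsics, pixels), "distortion" ([k1, k2, p1, p2, k3] as OpenCV has them; the pictures are not rectified), "rvec" (rotation vector, rad) and "tvec" (3), from world to camera coordinates, as OpenCV has them. Camera axes: x right, y down, z forward; pixel columns grow to the right and rows downward; lengths in m; the calibration is good to about 2 mm. A picture is of the moment at which its call begins. get_calibration takes no time and is no camera call.
- manip.sign_off(): hands the job in, once; it reports no verdict.
Trained networks look in the newest picture that a camera, given by its name, has taken for a name from the list of things; names that differ only in an ending like _2 or _b are one class to them, and where a whole thing is asked for, a point or a joint stands for the part that bears it (a point fixed in the world has none). Each returns a list of dicts, best first, with "conf" (0 to 1); they miss things now and then, are a little off and sometimes report something else, mostly with a low value. They report only what shows in the picture. A call takes as long as a camera call.
- manip.masks_of(camera, name): "pixels" (384x512 bool, what is visible of it) and "location" ([column, row] in pixels, amid what is visible of it).
The state is a dict: "clock": time; "qpos": joint angles; "qd": joint speeds; "effort": joint torques, N m; "position": TCP position; "ee_rot": TCP orientation; "contact_force": force on the tool from outside, world axes, zero at the start; "moment": the same for the moment, N m; "width": finger opening in m.
Only numpy, scipy, OpenCV 4.12 (cv2) and the standard library are available. Lean on these libraries where they do the work, as an engineer would, in place of code of your own. Each camera call takes 0.05 s, during which the arm holds its last target.

## Working session

There is one attempt and no reset: what is moved stays moved. The work goes in short steps, Python scripts to look and compute and a tool call to move; the robot and the scene stay as the last step left them, time stands still between calls to the robot, and variables do not carry over. Pictures are saved under pics/ and viewed, and the job is handed in when it is done.

Besides the shell and the picture viewer there is one more tool, called after "Request:" as name(argument=value, ...), one argument or row to a line, values as JSON. drive_tool: Moves the arm, as the interface text tells. Its arguments: {"type":"object","properties":{"steps":{"type":"array","items":{"type":"array","items":{"type":"number"}}},"squeeze":{"type":"number"}},"required":["steps"]}

```bash
mkdir -p pics; ls; cat > h.py <<'E'
import numpy as np, cv2
from rig import manip
def cal(n):
    c=manip.get_calibration(n); return np.array(c["camera_matrix"]),np.array(c["distortion"]),np.array(c["rvec"]).reshape(3),np.array(c["tvec"]).reshape(3)
def proj(n,p):
    K,D,r,t=cal(n); return cv2.projectPoints(np.array(p,float).reshape(-1,1,3),r,t,K,D)[0].reshape(-1,2)
def ray(n,uv):
    K,D,r,t=cal(n); R=cv2.Rodrigues(r)[0]
    u=cv2.undistortPoints(np.array(uv,float).reshape(-1,1,2),K,D).reshape(-1,2)
    d=np.c_[u,np.ones(len(u))]@R; return -R.T@t,d
def onz(n,uv,z):
    o,d=ray(n,uv); s=(z-o[2])/d[:,2]; return o+d*s[:,None]
def save(n,f,im=None):
    if im is None: im=manip.get_image(n)
    cv2.imwrite('pics/'+f,cv2.resize(im,(800,600),interpolation=cv2.INTER_CUBIC)); return im
E
python3 - <<'E'
from h import *
s=manip.get_state();print(s, manip.pinch_z)
for n in("scene","top"):
    save(n,n+"0.png"); print(n,ray(n,[[256,192]]))
    for k in("clamp","caliper","caliper_arm","piston","grip","handle_grip","lever_tab","stop","foot"):
        r=manip.masks_of(n,k)
        print(k,[(round(x["conf"],2),np.round(x["location"],1),int(x["pixels"].sum())) for x in r[:3]])
E
```

```text
pics
{'clock': 0.0, 'qpos': array([-1.23300411e+00,  2.76598470e-01,  1.50615326e+00,  8.63272396e-06,
        1.36068569e+00, -1.20992476e-01]), 'qd': array([ 0.00117534, -0.00063825, -0.0008334 , -0.00091138, -0.00028163,
       -0.00021311]), 'effort': array([-1.96439418e-03, -4.16777444e+01, -2.45806396e+01, -1.35016335e-04,
        1.09456366e-02,  9.92377807e-06]), 'position': array([ 0.25446767, -0.51503248,  0.23042971]), 'ee_rot': array([-5.81120327e-04,  8.49369163e-01, -5.27798421e-01, -7.16311125e-04]), 'contact_force': array([-0.59189754,  0.55733007, -0.32389973]), 'moment': array([ 0.00597027, -0.00187587, -0.00132693]), 'width': 0.08550142230393808} -0.0187
scene (array([-0.50508953, -0.79301413,  0.6906596 ]), array([[ 0.75178237,  0.50207066, -0.42768903]]))
clamp [(0.73, array([197.9, 206. ]), 1488)]
caliper [(0.67, array([228.6, 211.8]), 463), (0.25, array([241.7, 194.3]), 228)]
caliper_arm [(0.26, array([231.2, 215.1]), 523)]
piston [(0.56, array([225.1, 203.7]), 44)]
grip [(0.49, array([175. , 176.9]), 123)]
handle_grip []
lever_tab []
stop []
foot []
top (array([ 0.31463174, -0.12472603,  1.48469292]), array([[ 0.15705187, -0.00358301, -0.98770799]]))
clamp [(0.76, array([195.9, 216.7]), 1965)]
caliper [(0.75, array([221.9, 210.7]), 522), (0.5, array([141. , 224.5]), 46)]
caliper_arm [(0.91, array([223.4, 208.3]), 485)]
piston [(0.52, array([218.7, 208.1]), 60)]
grip [(0.68, array([161.3, 219.9]), 161)]
handle_grip [(0.6, array([158.6, 217.5]), 150)]
lever_tab [(0.48, array([198.3, 215.4]), 2187)]
stop []
foot [(0.26, array([140.2, 226.5]), 17)]
```

View pics/top0.png

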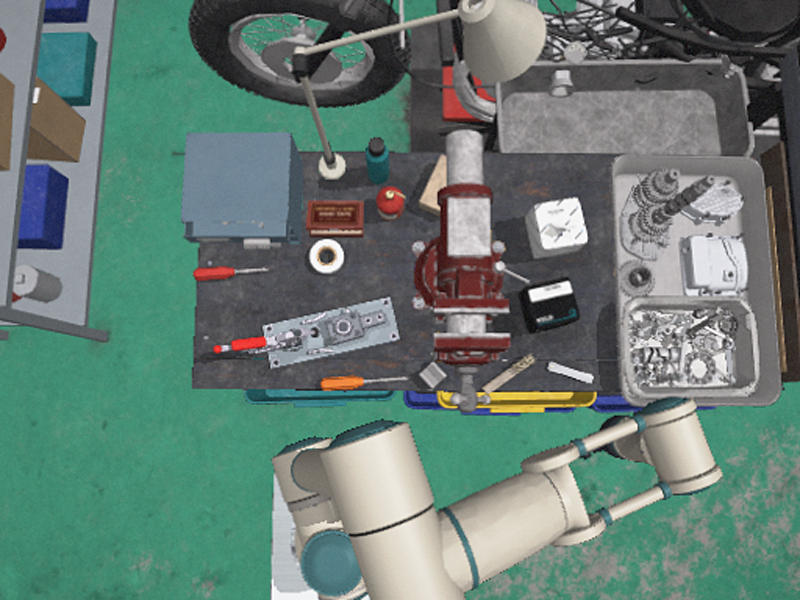

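View pics/scene0.png

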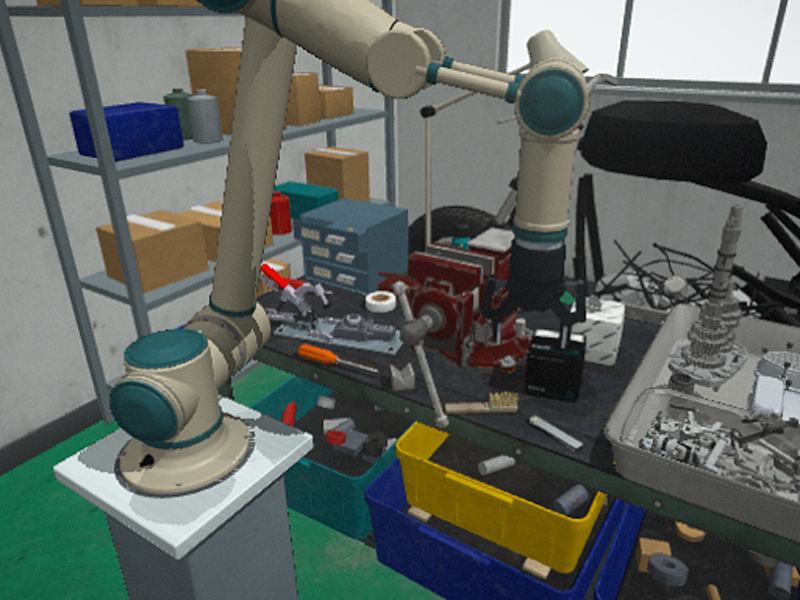

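The top view shows the bed at about (330,330), with the caliper on its right half and the red grip at (240,343). The vise stands to its right. I'll zoom in for the bed corners.

```bash
python3 - <<'E'
from h import *
im=manip.get_image("top")
c=im[180:245,115:265]
cv2.imwrite('pics/crop0.png',cv2.resize(c,None,fx=5.3,fy=5.3,interpolation=cv2.INTER_CUBIC))
r=manip.masks_of("top","clamp")[0]["pixels"]; m2=manip.masks_of("top","caliper")[0]["pixels"]
print(onz("top",[[221.9,210.7],[218.7,208.1],[158.6,217.5]],0.03))
im2=manip.get_image("scene"); c=im2[150:260,150:290]
cv2.imwrite('pics/crop1.png',cv2.resize(c,None,fx=5.3,fy=5.3,interpolation=cv2.INTER_CUBIC))
E
```

```text
[[ 0.47671421 -0.00713642  0.03      ]
 [ 0.48609741  0.00461991  0.03      ]
 [ 0.45033022  0.22185274  0.03      ]]
```

View pics/crop0.png

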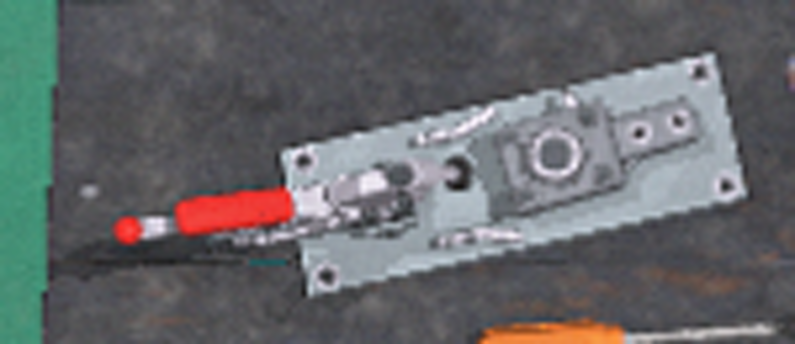

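View pics/crop1.png

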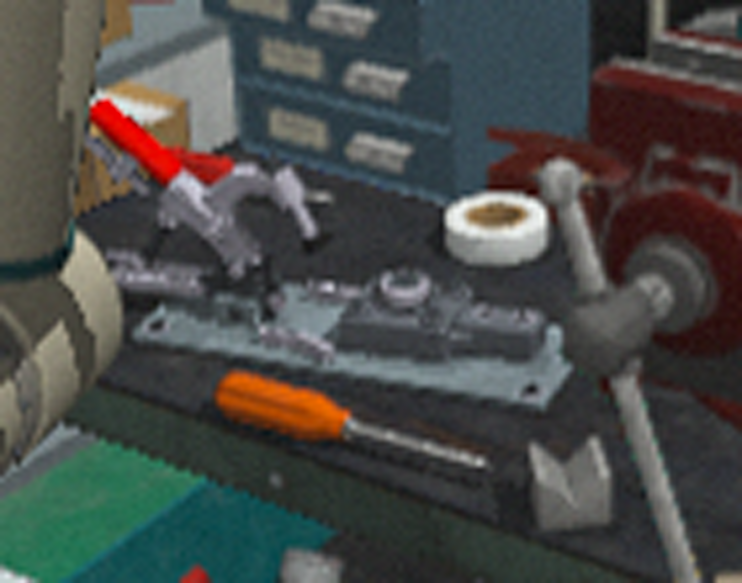

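```bash
cat > fit.py <<'E'
from h import *
from scipy.optimize import least_squares
from scipy.ndimage import map_coordinates
def rigid(p,pts):
    x,y,a=p; pts=np.array(pts,float); c,s=np.cos(a),np.sin(a)
    return np.c_[x+c*pts[:,0]-s*pts[:,1],y+s*pts[:,0]+c*pts[:,1],pts[:,2]]
z=.008
C=np.array([[-.07,.052,z],[.24,.052,z],[.24,-.052,z],[-.07,-.052,z]])
def edges(n,img,p,hw=3.0,skip=()):
    g=cv2.cvtColor(img,cv2.COLOR_BGR2GRAY).astype(float); res=[]
    for i in range(4):
        if i in skip: continue
        A,B=C[i],C[(i+1)%4]; t=np.linspace(.06,.94,40)[:,None]
        P=A+(B-A)*t; uv=proj(n,rigid(p,P)); d=uv[-1]-uv[0]; d/=np.linalg.norm(d); nn=np.array([d[1],-d[0]])
        cen=proj(n,rigid(p,[[.085,0,z]]))[0]
        if (cen-uv[0])@nn>0: nn=-nn  # outward
        s=np.arange(-hw,hw+.01,.1)
        q=uv[:,None]+s[None,:,None]*nn
        v=map_coordinates(g,[q[...,1],q[...,0]],order=1)
        gr=-(v[:,10:]-v[:,:-10]); k=gr.argmax(1); mx=gr.max(1); sc=s[:-10]+.5
        # centroid
        for j in range(40):
            if mx[j]>25 and 3<k[j]<gr.shape[1]-4:
                w=np.clip(gr[j,max(0,k[j]-8):k[j]+9],0,None); off=(w*sc[max(0,k[j]-8):k[j]+9]).sum()/w.sum()
                res.append((n,P[j],uv[j]+off*nn,nn,i,off))
    return res
def fit(imgs,p,its=4,skip={}):
    for hw in (4,3,2.5,2,2,2)[:its+2]:
        R=[]
        for n in imgs: R+=edges(n,imgs[n],p,hw,skip.get(n,()))
        def f(p):
            o=[]
            for n in imgs:
                L=[r for r in R if r[0]==n]
                if L:
                    e=proj(n,rigid(p,[r[1] for r in L]))-np.array([r[2] for r in L])
                    o.append((e*np.array([r[3] for r in L])).sum(1))
            return np.concatenate(o)
        s=least_squares(f,p,loss="soft_l1",f_scale=.3,x_scale=[.01,.01,.05]); p=s.x
    return p,R,np.sqrt(np.median(f(p)**2))
E
python3 - <<'E'
from fit import *
im={n:manip.get_image(n) for n in("top","scene")}
uv=np.array([[284,150],[714,54],[747,195],[308,297]])/5.3+[115,180]
W=onz("top",uv,.008); print(W)
d=(W[1]-W[0])+(W[2]-W[3]); a=np.arctan2(d[1],d[0]); cen=W.mean(0)
p0=[cen[0]-.085*np.cos(a),cen[1]-.085*np.sin(a),a]; print(p0)
for ns in(("top",),("scene",),("top","scene")):
    p,R,e=fit({n:im[n] for n in ns},p0); print(ns,np.round(p,4),e,len(R),[sum(r[4]==i for r in R) for i in range(4)])
# caliper
v=np.array([[555,155],[638,131],[680,120],[702,120]])/5.3+[115,180]
print(onz("top",v[:1],.05),onz("top",v[1:],.036))
E
```

```text
[[ 0.4866547   0.19141054  0.008     ]
 [ 0.55606199 -0.10683157  0.008     ]
 [ 0.45756755 -0.13040856  0.008     ]
 [ 0.38495998  0.17121621  0.008     ]]
[np.float64(0.4517290975312548), np.float64(0.1140602983152195), np.float64(-1.3383323123750652)]
('top',) [ 0.4533  0.1162 -1.3388] 0.20320001709224939 155 [40, 40, 40, 35]
('scene',) [ 0.4497  0.1127 -1.332 ] 0.18539235840779333 89 [5, 22, 40, 22]
('top', 'scene') [ 0.453   0.1155 -1.3367] 0.2970185736694873 245 [44, 62, 80, 59]
[[ 0.47965185 -0.00086696  0.05      ]] [[ 0.49807524 -0.05587946  0.036     ]
 [ 0.50581106 -0.08438546  0.036     ]
 [ 0.50590843 -0.09936533  0.036     ]]
```

```bash
cat > cal.py <<'E'
from fit import *
from scipy.optimize import minimize
def box(x0,x1,y,z0,z1):
    return np.array([[x,s*y,zz] for x in(x0,x1) for s in(-1,1) for zz in(z0,z1)])
parts=[box(-.038,.040,.031,.008,.038),box(.038,.098,.015,.010,.036)]
def sil(n,p):
    m=np.zeros((384*4,512*4),np.uint8)
    for b in parts:
        h=cv2.convexHull(proj(n,rigid(p,b)).astype(np.float32)); cv2.fillConvexPoly(m,np.round((h+.5)*4).astype(np.int32),1)
    return cv2.resize(m.astype(np.float32),(512,384),interpolation=cv2.INTER_AREA)
def toclamp(cl,p):
    c,s=np.cos(cl[2]),np.sin(cl[2]); d=np.array(p[:2])-cl[:2]
    return np.array([c*d[0]+s*d[1],-s*d[0]+c*d[1]])*1e3,p[2]-cl[2]
def overlay(n,p,cl,f,win,img=None,k=5):
    im=(manip.get_image(n) if img is None else img).copy(); x0,y0,x1,y1=win
    im=cv2.resize(im[y0:y1,x0:x1],None,fx=k,fy=k,interpolation=cv2.INTER_CUBIC)
    def dl(P,col):
        q=((proj(n,P)-[x0,y0]+.5)*k-.5); cv2.polylines(im,[np.round(q).astype(np.int32)],True,col,1)
    dl(rigid(cl,C),(0,255,0))
    for b,zz in((parts[0],.038),(parts[1],.036)):
        t=b[np.isclose(b[:,2],zz)][[0,1,3,2]]; dl(rigid(p,t),(0,0,255))
        t=b[~np.isclose(b[:,2],zz)][[0,1,3,2]]; dl(rigid(p,t),(255,0,255))
    cv2.imwrite('pics/'+f,im)
E
python3 - <<'E'
from cal import *
cl=np.array([.4532,.116,-1.338]); im={};ms={}
for n in("top","scene"):
    im[n]=manip.get_image(n); ms[n]=manip.masks_of(n,"caliper")[0]["pixels"].astype(np.float32)
def cost(p,ns): return sum(np.abs(cv2.GaussianBlur(sil(n,p),(3,3),0)-cv2.GaussianBlur(ms[n],(3,3),0)).sum()/ms[n].sum() for n in ns)
p0=np.array([.4797,0.0,-1.34])
for ns in(("top",),("scene",),("top","scene")):
    best=min((minimize(lambda q:cost(p0+q*[.01,.01,.05],ns),q0,method="Nelder-Mead",options=dict(initial_simplex=np.array(q0)+np.vstack([np.zeros(3),np.eye(3)*.7]))) for q0 in([0,0,0],[.5,-.5,.5],[-.5,.5,-.5])),key=lambda r:r.fun)
    p=p0+best.x*[.01,.01,.05]; print(ns,np.round(p,4),best.fun,toclamp(cl,p))
overlay("top",p,cl,"ov0.png",(115,180,265,245),im["top"]); overlay("scene",p,cl,"ov1.png",(150,150,290,260),im["scene"])
E
```

```text
('top',) [ 4.8390e-01 -1.0000e-03 -1.2846e+00] 0.1011970043182373 (array([120.94154141,   2.8409947 ]), np.float64(0.05339813090843126))
('scene',) [ 4.826e-01  5.000e-04 -1.324e+00] 0.13262689113616943 (array([119.1373362 ,   1.96051185]), np.float64(0.013999498463405313))
('top', 'scene') [ 4.8290e-01 -3.0000e-04 -1.2842e+00] 0.23786382377147675 (array([120.03564691,   2.06596131]), np.float64(0.05381645247962297))
```

View pics/ov0.png

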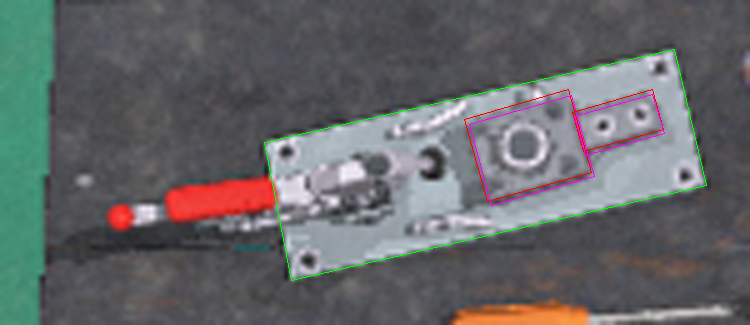

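View pics/ov1.png

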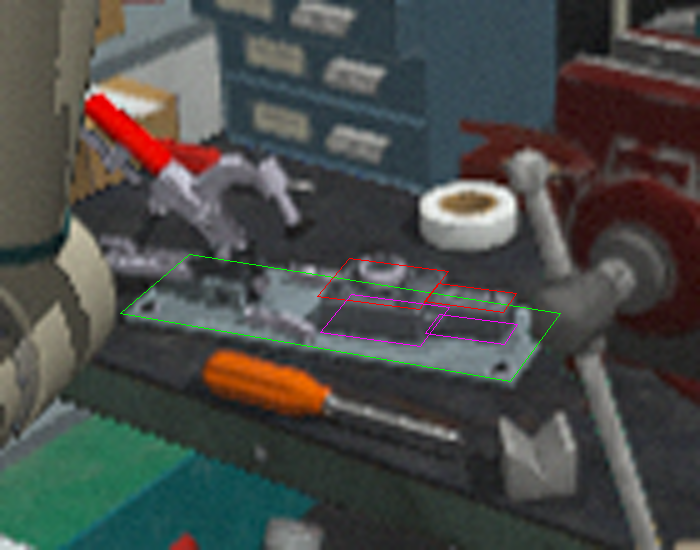

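```bash
python3 - <<'E'
from h import *
def tri(a,b):
    o1,d1=ray("top",[np.array(a)]); o2,d2=ray("scene",[np.array(b)]); A=np.c_[d1[0],-d2[0]]
    s=np.linalg.lstsq(A,o2-o1,rcond=None)[0]; p,q=o1+d1[0]*s[0],o2+d2[0]*s[1]; return np.round((p+q)/2,4),np.round(np.linalg.norm(p-q),4)
k=1.5625
print("ball",tri(np.array([418,247])/k,np.array([400,287])/k), tri(np.array([418,311])/k,np.array([400,287])/k))
for z in(.1,.15,.2): print(z,onz("top",np.array([[418,247],[418,311],[440,290],[468,200],[435,350]])/k,z)[:,:2].round(3).tolist())
# ray heights over vise
o,d=ray("scene",np.array([[450,250],[490,240]])/k)
for x in(.5,.6,.7): print(x,[(o+dd*((x-o[0])/dd[0])).round(3) for dd in d])
# handle end: crop0->(180,217)/5.3, knob (128,229)
off=np.array([115,180]); offs=np.array([150,150])
print("gripend",tri(np.array([180,216])/5.3+off,np.array([97,108])/5.3+offs))
print("gripinner",tri(np.array([293,204])/5.3+off,np.array([190,180])/5.3+offs))
for z in(.13,.15,.17): print(onz("top",[np.array([128,229])/5.3+off,np.array([180,217])/5.3+off,np.array([293,204])/5.3+off],z).round(4).tolist())
E
```

```text
ball (array([ 0.6101, -0.1211,  0.122 ]), np.float64(0.1225)) (array([ 0.4897, -0.1521,  0.1642]), np.float64(0.0385))
0.1 [[0.656, -0.169], [0.51, -0.17], [0.558, -0.218], [0.766, -0.283], [0.424, -0.207]]
0.15 [[0.643, -0.168], [0.503, -0.168], [0.549, -0.215], [0.75, -0.277], [0.42, -0.204]]
0.2 [[0.631, -0.166], [0.496, -0.166], [0.54, -0.212], [0.733, -0.272], [0.416, -0.201]]
0.5 [array([ 0.5  , -0.244,  0.26 ]), array([ 0.5  , -0.331,  0.298])]
0.6 [array([ 0.6  , -0.19 ,  0.218]), array([ 0.6  , -0.285,  0.259])]
0.7 [array([ 0.7  , -0.135,  0.175]), array([ 0.7  , -0.239,  0.22 ])]
gripend (array([0.4295, 0.2235, 0.1501]), np.float64(0.0042))
gripinner (array([0.4439, 0.1596, 0.1044]), np.float64(0.0108))
[[0.4212, 0.2633, 0.13], [0.4291, 0.2303, 0.13], [0.438, 0.1583, 0.13]]
[[0.4196, 0.2576, 0.15], [0.4274, 0.225, 0.15], [0.4361, 0.1541, 0.15]]
[[0.418, 0.2519, 0.17], [0.4257, 0.2198, 0.17], [0.4343, 0.15, 0.17]]
```

```bash
cat >> h.py <<'E'
from scipy.spatial.transform import Rotation as Ro
def pose():
    s=manip.get_state(); q=s["ee_rot"]; return s,np.array(s["position"]),Ro.from_quat([q[1],q[2],q[3],q[0]]).as_matrix()
def plan(t,yaw=None):
    s,p,R=pose(); d=R.T@(np.array(t)-p)*1e3; th=np.arctan2(R[1,0],R[0,0])
    dy=None if yaw is None else -((yaw-th+np.pi)%(2*np.pi)-np.pi)
    print("t",round(float(s["clock"]),2),"pos",p.round(4),"yaw",round(float(th),4),"tilt",R[:2,2].round(4),"shift",d.round(1),"turn",dy and round(float(dy),4),"F",np.round(s["contact_force"],2),"w",round(float(s["width"]),4))
CL=np.array([.4532,.116,-1.338])
def cw(x,y,z): # clamp frame mm -> world
    c,s=np.cos(CL[2]),np.sin(CL[2]); return np.array([CL[0]+(c*x-s*y)/1e3,CL[1]+(s*x+c*y)/1e3,z/1e3])
def wc(p):
    c,s=np.cos(CL[2]),np.sin(CL[2]); d=(np.array(p[:2])-CL[:2])*1e3; return np.array([c*d[0]+s*d[1],-s*d[0]+c*d[1],p[2]*1e3])
E
python3 - <<'E'
from h import *
plan([.5046,-.0755,.36],.284)
E
```

```text
t 1.5 pos [ 0.2546 -0.5155  0.2313] yaw -1.112 tilt [-0.     -0.0001] shift [-283.8 -419.  -128.7] turn -1.396 F [ 0.94 -0.46 -0.33] w 0.0854
```

Request:
drive_tool(
  steps=[
    [0,0,-50,0,1],
    [0,0,-100,0,0.5],
    [0,0,-130,-0.1,0.22],
    [0,0,-130,-0.25,0.22],
    [0,0,-130,-0.4,0.22],
  ],
)

```text
clock: 2.0
position: [0.2548, -0.516, 0.363]
ee_rot: [0.001, 0.938, -0.346, 0.001]
contact_force: [0.0, -0.8, -0.1]
width: 0.0522
```

```bash
python3 - <<'E'
from h import *
plan([.5046,-.0755,.36],.284)
E
```

```text
t 2.0 pos [ 0.2548 -0.516   0.363 ] yaw -0.7058 tilt [ 0.0012 -0.0033] shift [ -95.7 -497.3    1.9] turn -0.9898 F [ 0.02 -0.82 -0.06] w 0.0522
```

Request:
drive_tool(
  steps=[
    [-9,-48,0,-0.1,0.22],
    [-18,-96,0,-0.2,0.22],
    [-27,-145,0,-0.3,0.22],
    [-37,-193,0,-0.4,0.22],
    [-46,-241,0,-0.5,0.22],
  ],
)

```text
clock: 2.5
position: [0.3767, -0.301, 0.3627]
ee_rot: [0.002, 0.995, -0.101, 0.001]
contact_force: [1.9, -0.5, -0.4]
width: 0.0522
```

```bash
python3 - <<'E'
from h import *
plan([.5046,-.0755,.36],.284)
E
```

```text
t 2.5 pos [ 0.3767 -0.301   0.3627] yaw -0.2023 tilt [ 0.0017 -0.0036] shift [  80.  -246.6    2.1] turn -0.4863 F [ 1.87 -0.49 -0.38] w 0.0522
```

Request:
drive_tool(
  steps=[
    [15,-47,0,-0.1,0.22],
    [30,-94,0,-0.2,0.22],
    [46,-141,0,-0.3,0.22],
    [61,-188,1,-0.4,0.22],
    [76,-235,2,-0.486,0.22],
  ],
)

```text
clock: 3.0
position: [0.499, -0.0841, 0.3604]
ee_rot: [0.002, 0.99, 0.143, 0.001]
contact_force: [1.6, -0.6, 0.6]
width: 0.0521
```

```bash
python3 - <<'E'
from h import *
plan([.5046,-.0755,.11],.284)
E
```

```text
t 3.0 pos [ 0.499  -0.0841  0.3604] yaw 0.2876 tilt [ 0.0027 -0.0041] shift [  7.5  -7.8 250.4] turn 0.0036 F [ 1.58 -0.62  0.61] w 0.0521
```

Request:
drive_tool(
  steps=[
    [7,-7,50,0,0.22],
    [7,-8,100,0,0.22],
    [7,-8,150,0,0.22],
    [7,-8,200,0,0.22],
    [7,-8,250,0,0.22],
  ],
)

```text
clock: 3.5
position: [0.5041, -0.0752, 0.1101]
ee_rot: [0.003, 0.99, 0.144, 0.002]
contact_force: [0.9, -0.1, -0.8]
width: 0.052
```

```bash
python3 - <<'E'
from h import *
plan([.5046,-.0755,.010],.284)
im=manip.get_image("top")
cv2.imwrite('pics/top2.png',cv2.resize(im[170:260,120:280],None,fx=5,fy=5,interpolation=cv2.INTER_CUBIC))
im=manip.get_image("scene")
cv2.imwrite('pics/scene2.png',cv2.resize(im[100:260,150:350],None,fx=3.7,fy=3.7,interpolation=cv2.INTER_CUBIC))
E
```

```text
t 3.5 pos [ 0.5041 -0.0752  0.1101] yaw 0.288 tilt [ 0.0041 -0.0045] shift [ 1.000e-01 -2.000e-01  1.001e+02] turn 0.004 F [ 0.92 -0.06 -0.82] w 0.052
```

View pics/top2.png

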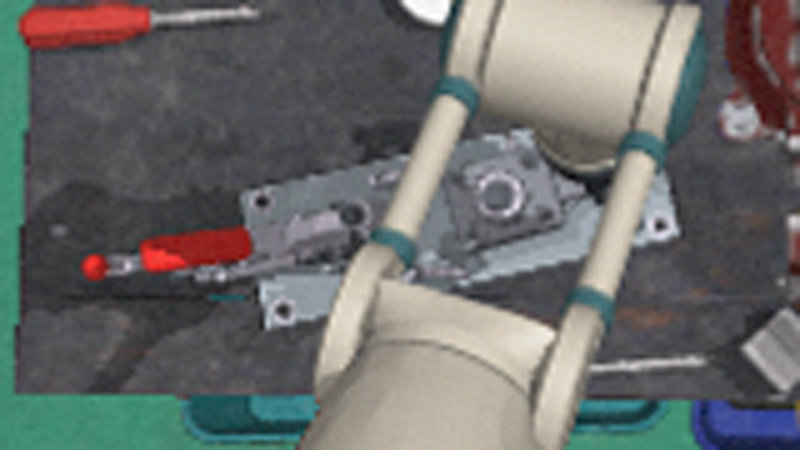

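View pics/scene2.png

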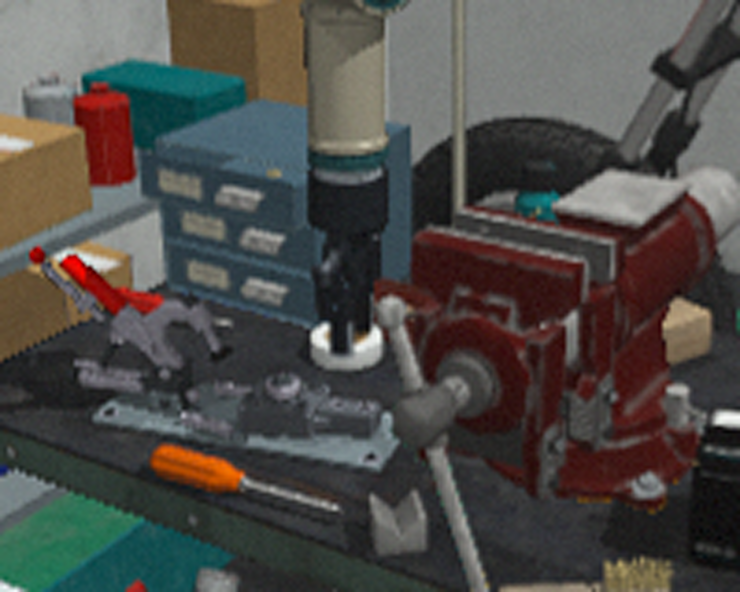

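Request:
drive_tool(
  steps=[
    [0,0,40,0.004,0.22],
    [0,0,70,0.004,0.22],
    [0,0,85,0.004,0.22],
    [0,0,94,0.004,0.22],
    [0,0,100,0.004,0.22],
  ],
)

```text
clock: 4.1
position: [0.4991, -0.0744, 0.0069]
ee_rot: [-0.0, 0.99, 0.141, -0.004]
contact_force: [-0.3, 0.3, 0.0]
width: 0.0521
```

```bash
python3 - <<'E'
from h import *
plan([.5046,-.0755,.010],.284)
im=manip.get_image("top")
cv2.imwrite('pics/top3.png',cv2.resize(im[170:260,120:280],None,fx=5,fy=5,interpolation=cv2.INTER_CUBIC))
im=manip.get_image("scene")
cv2.imwrite('pics/scene3.png',cv2.resize(im[150:260,170:290],None,fx=6,fy=5,interpolation=cv2.INTER_CUBIC))
def tri(a,b):
    o1,d1=ray("top",[np.array(a)]); o2,d2=ray("scene",[np.array(b)]); A=np.c_[d1[0],-d2[0]]
    s=np.linalg.lstsq(A,o2-o1,rcond=None)[0]; p,q=o1+d1[0]*s[0],o2+d2[0]*s[1]; return np.round((p+q)/2,4),wc((p+q)/2).round(1),np.round(np.linalg.norm(p-q),4)
T=lambda a,b: tri(np.array(a)/5+[120,170],np.array(b)/3.7+[150,100])
print("knob",T((95,267),(38,254))); print("end",T((143,254),(72,258))); print("inner",T((250,245),(122,305)))
E
```

```text
t 4.1 pos [ 0.4991 -0.0744  0.0069] yaw 0.2836 tilt [-0.0088 -0.0007] shift [ 5.   2.6 -3.1] turn -0.0004 F [-0.34  0.31  0.03] w 0.0521
knob (array([0.4203, 0.2554, 0.1534]), array([-1.432e+02,  1.000e-01,  1.534e+02]), np.float64(0.0046))
end (array([0.4308, 0.2221, 0.1526]), array([-108.4,    2.7,  152.6]), np.float64(0.0093))
inner (array([0.4386, 0.1622, 0.1119]), array([-48.3,  -3.6, 111.9]), np.float64(0.0022))
```

View pics/scene3.png

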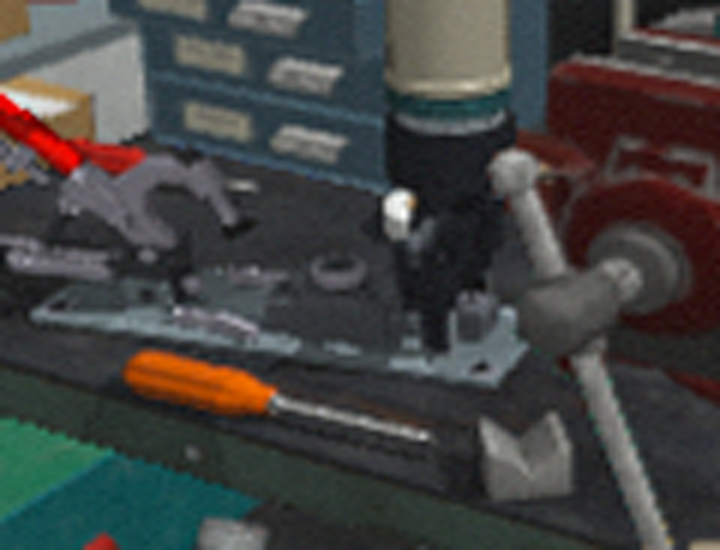

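Request:
drive_tool(
  steps=[
    [0,0,-3,0,0.22],
  ],
)

```text
clock: 4.3
position: [0.4989, -0.0743, 0.0105]
ee_rot: [-0.0, 0.99, 0.141, -0.005]
contact_force: [-0.3, 0.3, -0.6]
width: 0.0519
```

```bash
python3 - <<'E'
from h import *
plan([.5046,-.0755,.010],.284); print(wc(pose()[1]))
E
```

```text
t 4.3 pos [ 0.4989 -0.0743  0.0105] yaw 0.2836 tilt [-0.009  -0.0007] shift [5.1 2.8 0.5] turn -0.0004 F [-0.27  0.29 -0.55] w 0.0519
[195.70414589   0.57288818  10.50981674]
```

View pics/top3.png

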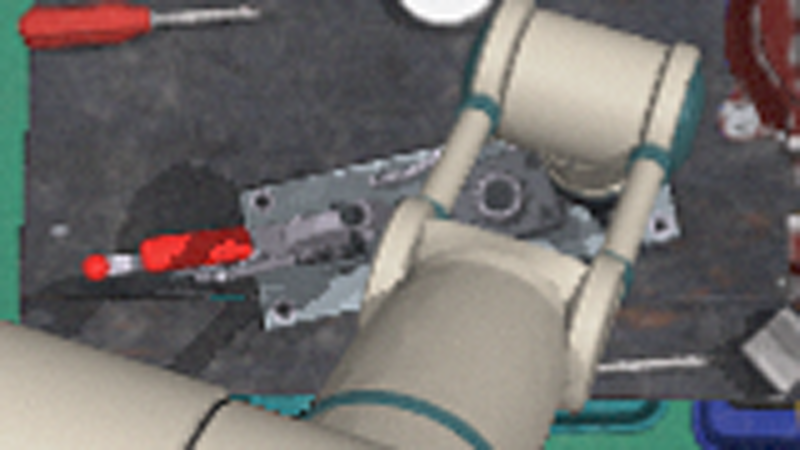

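Request:
drive_tool(
  steps=[
    [5,2.8,0.5,0,0.22],
    [5,2.8,0.5,0,0.22],
  ],
)

```text
clock: 4.5
position: [0.5067, -0.0762, 0.0112]
ee_rot: [0.001, 0.99, 0.141, -0.003]
contact_force: [0.5, 0.2, -0.7]
width: 0.052
```

```bash
python3 - <<'E'
from h import *
plan([.5046,-.0755,.010],.284); print(wc(pose()[1]))
E
```

```text
t 4.5 pos [ 0.5067 -0.0762  0.0112] yaw 0.2836 tilt [-0.0051 -0.0018] shift [-1.8 -1.2  1.2] turn -0.0004 F [ 0.51  0.16 -0.74] w 0.052
[199.34089619   7.68808779  11.1647809 ]
```

Request:
drive_tool(
  squeeze=25,
  steps=[
    [-1.5,-1,0.5,0,-0.1],
    [-1.5,-1,0.5,0,-0.3],
    [-1.5,-1,0.5,0,-0.5],
    [-1.5,-1,0.5,0,-0.6],
    [-1.5,-1,0.5,0,-0.6],
  ],
)

```text
clock: 5.0
position: [0.505, -0.0757, 0.011]
ee_rot: [0.001, 0.99, 0.141, -0.002]
contact_force: [-0.6, -0.5, 4.8]
width: 0.0293
```

```bash
python3 - <<'E'
from h import *
plan([.5046,-.0755,.010],.284); print(wc(pose()[1]))
E
```

```text
t 5.0 pos [ 0.505  -0.0757  0.011 ] yaw 0.2837 tilt [-0.0048 -0.002 ] shift [-0.3 -0.3  1. ] turn -0.0003 F [-0.55 -0.54  4.84] w 0.0293
[198.49082329   6.20462654  10.95873074]
```

```bash
python3 - <<'E'
from h import *
plan(cw(172,0,11.5),CL[2]+np.pi/2)
E
```

```text
t 5.0 pos [ 0.505  -0.0757  0.011 ] yaw 0.2837 tilt [-0.0048 -0.002 ] shift [ -4.9 -26.8  -0.5] turn 0.0509 F [-0.55 -0.54  4.84] w 0.0293
```

Request:
drive_tool(
  steps=[
    [-1,-6,-0.5,0.01,-0.6],
    [-2,-11,-0.5,0.02,-0.6],
    [-3,-17,-0.5,0.03,-0.6],
    [-4,-22,-0.5,0.04,-0.6],
    [-4.9,-26.8,-0.5,0.051,-0.6],
  ],
)

```text
clock: 5.5
position: [0.4925, -0.0508, 0.0112]
ee_rot: [0.001, 0.993, 0.116, -0.003]
contact_force: [-0.5, -1.7, -3.3]
width: 0.0295
```

```bash
python3 - <<'E'
from h import *
plan(cw(148,0,11.5),CL[2]+np.pi/2); print(wc(pose()[1]))
im=manip.get_image("scene")
cv2.imwrite('pics/scene4.png',cv2.resize(im[150:260,170:290],None,fx=6,fy=5,interpolation=cv2.INTER_CUBIC))
im=manip.get_image("top")
cv2.imwrite('pics/top4.png',cv2.resize(im[170:260,120:280],None,fx=5,fy=5,interpolation=cv2.INTER_CUBIC))
E
```

```text
t 5.5 pos [ 0.4925 -0.0508  0.0112] yaw 0.232 tilt [-0.005  -0.0019] shift [  0.2 -23.4  -0.3] turn -0.0008 F [-0.49 -1.71 -3.28] w 0.0295
[171.38208559  -0.22593006  11.22930251]
```

View pics/top4.png

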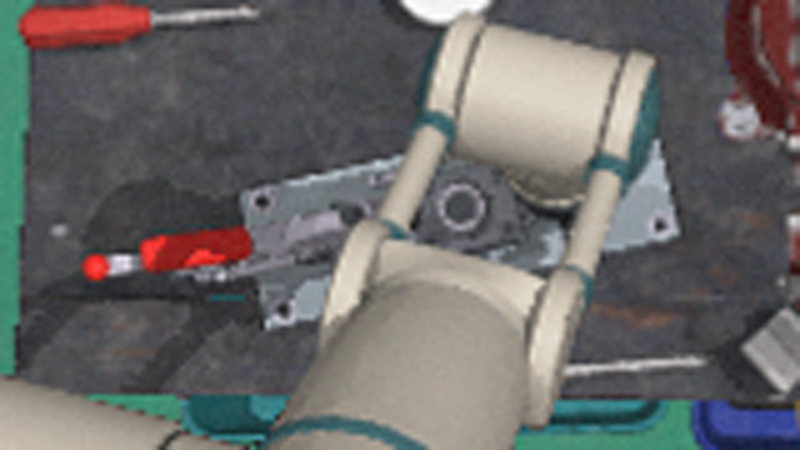

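View pics/scene4.png

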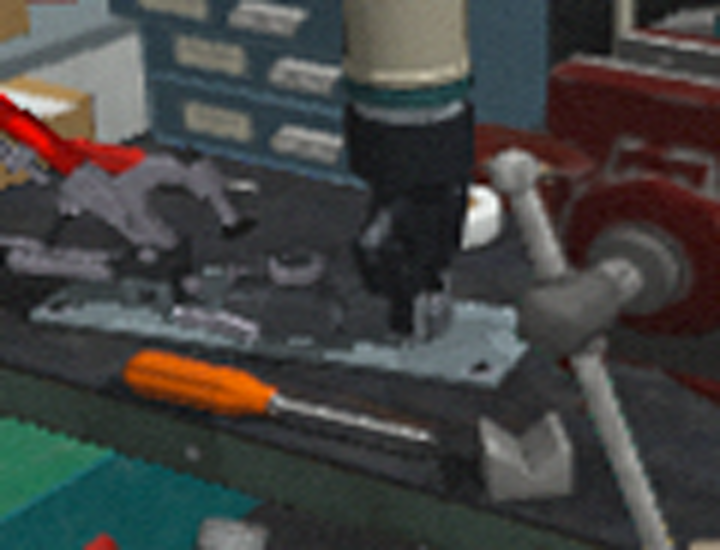

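Request:
drive_tool(
  steps=[
    [0,-5,0.2,0,-0.6],
    [0,-10,0.3,0,-0.6],
    [0,-14,0.3,0,-0.6],
    [0,-18,0.3,0,-0.6],
    [0,-21,0.3,0,-0.6],
  ],
)

```text
clock: 6.1
position: [0.4875, -0.0294, 0.0111]
ee_rot: [0.0, 0.993, 0.116, -0.003]
contact_force: [0.3, -3.7, 0.1]
width: 0.0298
```

```bash
python3 - <<'E'
from h import *
plan(cw(140,0,11.5),CL[2]+np.pi/2); print(wc(pose()[1]), pose()[0]["moment"])
_,p,R=pose(); print("Ftool",R.T@pose()[0]["contact_force"])
print(wc(onz("top",np.array([[462,207]])/5+[120,170],.046)[0]))
E
```

```text
t 6.1 pos [ 0.4875 -0.0294  0.0111] yaw 0.2321 tilt [-0.005  -0.0008] shift [ 0.2 -9.4 -0.4] turn -0.0007 F [ 0.32 -3.66  0.05] w 0.0298
[149.39587186  -0.16964765  11.07645466] [-0.53269362 -0.26899488 -0.12189678]
Ftool [-0.53160501  3.63316943 -0.0493812 ]
[92.41203175 -2.40340401 46.        ]
```

Request:
drive_tool(
  steps=[
    [0,-1.5,0,0,-0.6],
    [0,-3,0,0,-0.6],
    [0,-4,0,0,-0.6],
    [0,-5,0,0,-0.6],
  ],
)

```text
clock: 6.5
position: [0.4864, -0.0246, 0.0111]
ee_rot: [0.0, 0.993, 0.116, -0.003]
contact_force: [-0.0, -2.9, -1.2]
width: 0.0297
```

```bash
cat > st.py <<'E'
from h import *
s,p,R=pose(); print(round(float(s["clock"]),2),"clamp",wc(p).round(2),"Ftool",(R.T@s["contact_force"]).round(2),"M",(R.T@s["moment"]).round(3),"yawerr",round(float(np.arctan2(R[1,0],R[0,0])-CL[2]-np.pi/2),4),"w",round(float(s["width"]),4))
E
python3 st.py
```

```text
6.5 clamp [144.44  -0.16  11.09] Ftool [-0.68  2.81  1.2 ] M [-0.575  0.205  0.073] yawerr -0.0007 w 0.0297
```

Request:
drive_tool(
  steps=[
    [0,-0.8,0,0,-0.6],
    [0,-1.6,0,0,-0.6],
  ],
)

```text
clock: 6.7
position: [0.486, -0.023, 0.0111]
ee_rot: [0.0, 0.993, 0.116, -0.003]
contact_force: [0.5, -1.9, -0.5]
width: 0.0296
```

Request:
drive_tool(
  steps=[
    [0,-0.8,0,0,-0.6],
    [0,-1.5,0,0,-0.6],
  ],
)

```text
clock: 6.9
position: [0.4857, -0.0217, 0.0111]
ee_rot: [0.0, 0.993, 0.116, -0.002]
contact_force: [1.6, -5.7, -2.8]
width: 0.0298
```

```bash
python3 st.py
```

```text
6.9 clamp [ 1.4152e+02 -1.3000e-01  1.1100e+01] Ftool [0.27 5.92 2.77] M [-0.913  0.078  0.088] yawerr -0.0006 w 0.0298
```

Request:
drive_tool(
  steps=[
    [0,-0.4,0,0,-0.6],
    [0,-0.4,0,0,-0.6],
  ],
)

```text
clock: 7.1
position: [0.4858, -0.0217, 0.0111]
ee_rot: [0.001, 0.993, 0.116, -0.002]
contact_force: [1.0, -5.0, -2.1]
width: 0.0296
```

```bash
python3 st.py
```

```text
7.1 clamp [ 1.4152e+02 -6.0000e-02  1.1120e+01] Ftool [-0.13  5.06  2.15] M [-0.727  0.152  0.082] yawerr -0.0001 w 0.0296
```

Request:
drive_tool(
  steps=[
    [0,-0.8,0,0,-0.6],
    [0,-0.8,0,0,-0.6],
  ],
)

```text
clock: 7.3
position: [0.4859, -0.0217, 0.0111]
ee_rot: [0.001, 0.993, 0.117, -0.002]
contact_force: [1.4, -5.7, -1.7]
width: 0.0298
```

```bash
python3 st.py
```

```text
7.3 clamp [1.4154e+02 5.0000e-02 1.1110e+01] Ftool [0.06 5.91 1.75] M [-0.92   0.106  0.077] yawerr 0.0008 w 0.0298
```

Request:
drive_tool(
  steps=[
    [0,-1.3,0,0,-0.6],
    [0,-1.8,0,0,-0.6],
    [0,-1.8,0,0,-0.6],
  ],
)

```text
clock: 7.6
position: [0.4863, -0.0216, 0.0113]
ee_rot: [0.003, 0.993, 0.118, -0.002]
contact_force: [1.1, -10.0, -1.4]
width: 0.0297
```

```bash
python3 st.py; python3 - <<'E'
from h import *
im=manip.get_image("top")
cv2.imwrite('pics/top5.png',cv2.resize(im[170:260,120:280],None,fx=5,fy=5,interpolation=cv2.INTER_CUBIC))
im=manip.get_image("scene")
cv2.imwrite('pics/scene5.png',cv2.resize(im[150:260,170:290],None,fx=6,fy=5,interpolation=cv2.INTER_CUBIC))
E
```

```text
7.6 clamp [141.55   0.45  11.3 ] Ftool [-1.24 10.02  1.44] M [-1.459 -0.079 -0.075] yawerr 0.003 w 0.0297
```

View pics/top5.png

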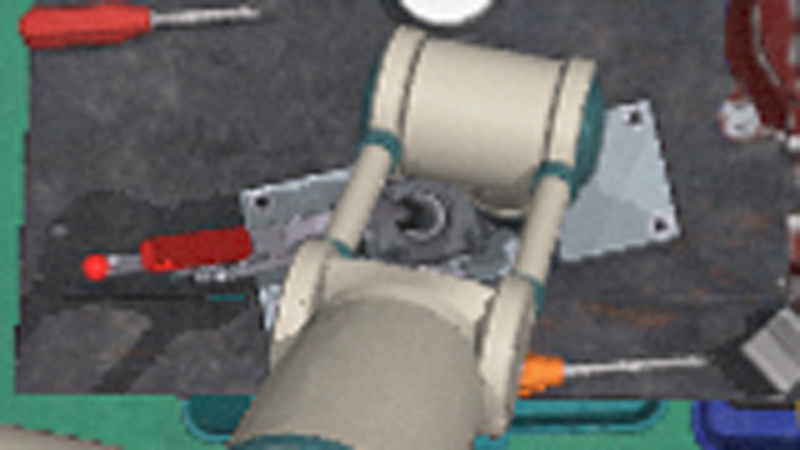

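View pics/scene5.png

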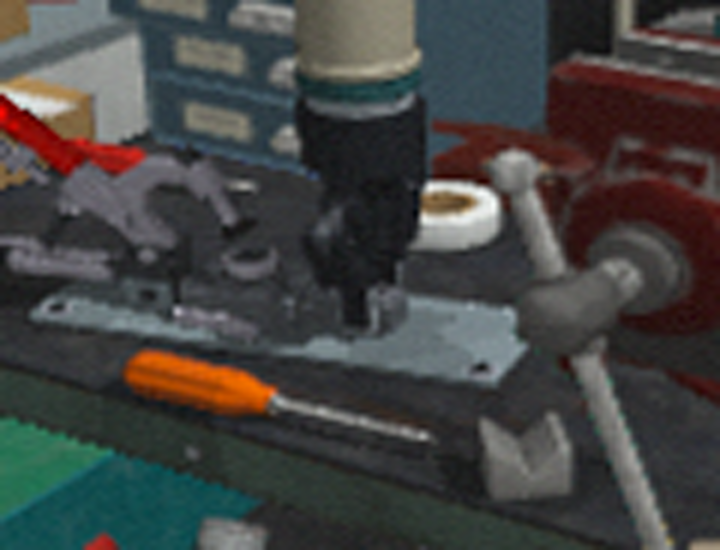

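Request:
drive_tool(
  steps=[
    [0,0.1,0,0,-0.6],
    [0,0.1,0,0,-0.35],
    [0,0.1,0,0,-0.1],
    [0,0.1,0,0,0.2],
    [0,0.1,0,0,0.2],
  ],
)

```text
clock: 8.2
position: [0.4858, -0.0212, 0.0112]
ee_rot: [0.003, 0.993, 0.118, -0.002]
contact_force: [-0.2, 0.3, 0.7]
width: 0.0514
```

```bash
python3 st.py; python3 - <<'E'
from h import *
print(wc(onz("top",np.array([[427,215]])/5+[120,170],.046)[0]))
E
```

```text
8.2 clamp [1.4101e+02 6.0000e-02 1.1230e+01] Ftool [-0.12 -0.3  -0.68] M [-0.006  0.004 -0.017] yawerr 0.0029 w 0.0514
[66.77767836 -2.41523017 46.        ]
```

Request:
drive_tool(
  steps=[
    [0,0.5,-20,0,0.2],
    [0,0.5,-60,0,0.2],
    [0,0.5,-110,0,0.2],
    [0,0.5,-160,0,-0.5],
    [0,0.5,-210,0,-1],
  ],
)

```text
clock: 8.7
position: [0.4859, -0.0199, 0.2232]
ee_rot: [0.002, 0.993, 0.118, -0.002]
contact_force: [1.8, 0.2, -0.2]
width: 0.0232
```

```bash
python3 st.py; python3 - <<'E'
from h import *
im=manip.get_image("top")
cv2.imwrite('pics/top6.png',cv2.resize(im[170:260,120:280],None,fx=5,fy=5,interpolation=cv2.INTER_CUBIC))
im=manip.get_image("scene")
cv2.imwrite('pics/scene6.png',cv2.resize(im[150:250,140:280],None,fx=5.5,fy=5.5,interpolation=cv2.INTER_CUBIC))
plan(cw(-87,0,215),CL[2]+np.pi/2)
E
```

```text
8.7 clamp [139.81   0.45 223.22] Ftool [1.85 0.21 0.24] M [-0.017  0.034 -0.018] yawerr 0.0032 w 0.0232
t 8.8 pos [ 0.4908 -0.0207  0.2284] yaw 0.2362 tilt [ 0.0109 -0.0079] shift [  -4.4 -228.9   11. ] turn 0.0034 F [ 0.53 -0.14  0.37] w 0.0078
```

View pics/top6.png

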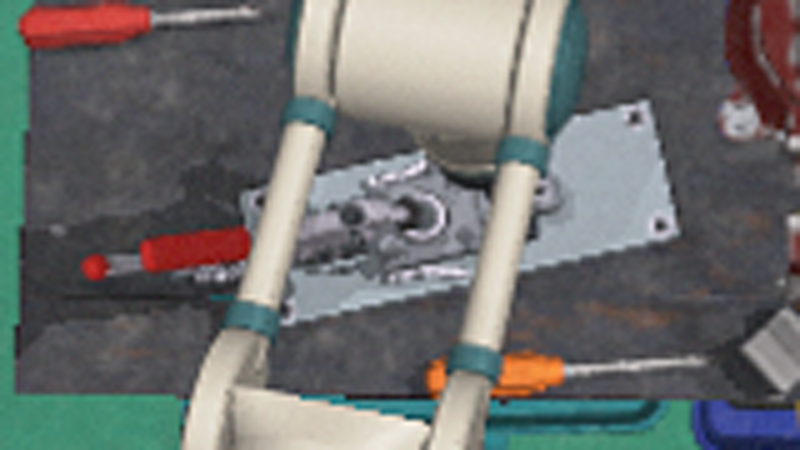

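View pics/scene6.png

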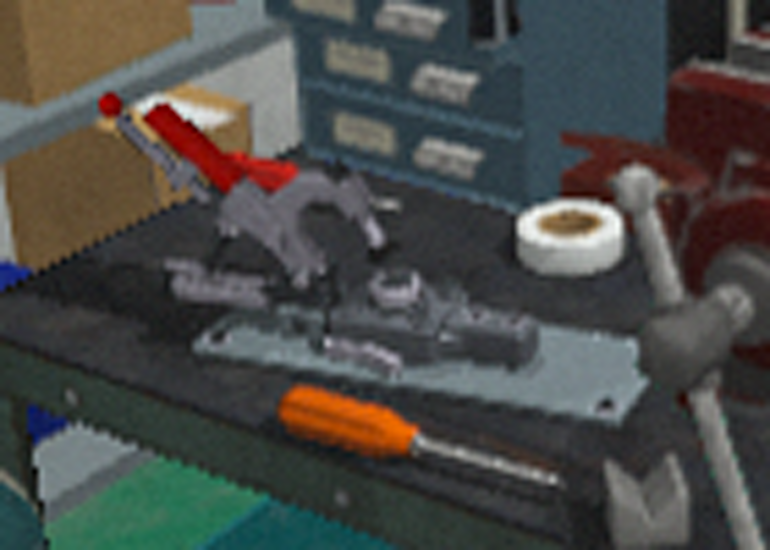

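```bash
python3 - <<'E'
from h import *
def tri(a,b):
    o1,d1=ray("top",[np.array(a)]); o2,d2=ray("scene",[np.array(b)]); A=np.c_[d1[0],-d2[0]]
    s=np.linalg.lstsq(A,o2-o1,rcond=None)[0]; p,q=o1+d1[0]*s[0],o2+d2[0]*s[1]; return wc((p+q)/2).round(1),np.round(np.linalg.norm(p-q),4)
T=lambda a,b: tri(np.array(a)/5+[120,170],np.array(b)/5.5+[140,150])
print("knob",T((95,267),(110,103))); print("end",T((143,254),(156,114))); print("inner",T((250,245),(225,180)))
E
```

```text
knob (array([-1.437e+02, -1.000e-01,  1.531e+02]), np.float64(0.0037))
end (array([-111.1,    2.4,  148.3]), np.float64(0.0055))
inner (array([-51.8,  -5.2, 111. ]), np.float64(0.0053))
```

Request:
drive_tool(
  steps=[
    [-1,-45,0,0,-1],
    [-2,-90,0,0,-1],
    [-3,-135,2,0,-1],
    [-4,-180,5,0,-1],
    [-4.4,-225,10,0.003,-1],
  ],
)

```text
clock: 9.3
position: [0.4327, 0.1985, 0.2155]
ee_rot: [0.004, 0.993, 0.116, 0.005]
contact_force: [0.8, 0.0, -0.4]
width: 0.0
```

```bash
python3 - <<'E'
from h import *
plan(cw(-87,0,175),CL[2]+np.pi/2)
E
```

```text
t 9.3 pos [0.4327 0.1985 0.2155] yaw 0.2329 tilt [ 0.0103 -0.0077] shift [ 0.6 -2.4 40.5] turn 0.0001 F [ 0.76  0.02 -0.39] w 0.0
```

Request:
drive_tool(
  steps=[
    [0.5,-1,15,0,-1],
    [0.5,-2,30,0,-1],
    [0.5,-2,40,0,-1],
    [0.5,-2,44,0,-1],
    [0.5,-2,48,0,-1],
  ],
)

```text
clock: 9.8
position: [0.4332, 0.2, 0.1671]
ee_rot: [0.004, 0.993, 0.116, 0.004]
contact_force: [0.8, -1.1, -0.4]
width: 0.0006
```

```bash
python3 st.py
```

```text
9.8 clamp [-8.6320e+01 -4.0000e-02  1.6713e+02] Ftool [0.53 1.26 0.42] M [ 0.002  0.016 -0.006] yawerr -0.0005 w 0.0006
```

Request:
drive_tool(
  steps=[
    [0,0,3,0,-1],
    [0,0,6,0,-1],
    [0,0,9,0,-1],
    [0,0,12,0,-1],
  ],
)

```text
clock: 10.2
position: [0.4336, 0.1998, 0.1551]
ee_rot: [0.004, 0.993, 0.116, 0.005]
contact_force: [-0.0, -0.4, -0.1]
width: -0.0001
```

```bash
python3 st.py
```

```text
10.2 clamp [-86.03   0.26 155.13] Ftool [-0.14  0.42  0.14] M [ 0.066 -0.026  0.082] yawerr -0.0009 w -0.0001
```

Request:
drive_tool(
  steps=[
    [0,0,2,0,-1],
    [0,0,4,0,-1],
    [0,0,6,0,-1],
    [0,0,8,0,-1],
  ],
)

```text
clock: 10.6
position: [0.434, 0.1998, 0.1474]
ee_rot: [0.004, 0.993, 0.116, 0.005]
contact_force: [-0.1, -0.3, 3.4]
width: -0.0003
```

```bash
python3 st.py
```

```text
10.6 clamp [-85.97   0.61 147.42] Ftool [-0.12  0.26 -3.43] M [-0.026 -0.087 -0.012] yawerr -0.0007 w -0.0003
```

Request:
drive_tool(
  steps=[
    [-0.5,-1.2,2,0,-1],
    [-0.5,-2.4,4,0,-1],
    [-0.5,-3.6,6,0,-1],
    [-0.5,-4.8,8,0,-1],
    [-0.5,-6,10,0,-1],
  ],
)

```text
clock: 11.1
position: [0.4326, 0.2054, 0.1372]
ee_rot: [0.005, 0.993, 0.116, 0.005]
contact_force: [1.7, -1.2, 1.5]
width: -0.0
```

```bash
python3 st.py
```

```text
11.1 clamp [-91.73   0.53 137.23] Ftool [ 1.41  1.6  -1.47] M [-0.267  0.108 -0.051] yawerr -0.0005 w -0.0
```

Request:
drive_tool(
  steps=[
    [0,-1,2,0,-1],
    [0,-2,4,0,-1],
    [0,-3,6,0,-1],
    [0,-4,8,0,-1],
    [0,-5,10,0,-1],
  ],
)

```text
clock: 11.6
position: [0.432, 0.2091, 0.1282]
ee_rot: [0.006, 0.993, 0.116, 0.006]
contact_force: [-0.9, -6.3, 11.3]
width: 0.0001
```

```bash
python3 st.py
```

```text
11.6 clamp [-95.47   0.84 128.21] Ftool [ -2.24   6.04 -11.23] M [-0.903 -0.312 -0.032] yawerr 0.0006 w 0.0001
```

Request:
drive_tool(
  steps=[
    [0,0,1.5,0,-1],
    [0,-0.3,2.5,0,-1],
    [0,-0.6,3.5,0,-1],
    [0,-0.9,4.5,0,-1],
    [0,-1.2,5.5,0,-1],
  ],
)

```text
clock: 12.1
position: [0.4317, 0.2101, 0.1233]
ee_rot: [0.006, 0.993, 0.116, 0.006]
contact_force: [-0.5, -2.2, 8.5]
width: 0.0001
```

```bash
python3 st.py
```

```text
12.1 clamp [-96.56   0.83 123.33] Ftool [-0.93  2.09 -8.5 ] M [-0.214 -0.227  0.017] yawerr 0.0007 w 0.0001
```

Request:
drive_tool(
  steps=[
    [0,-0.3,1.5,0,-1],
    [0,-0.7,2.5,0,-1],
    [0,-1.1,3.5,0,-1],
    [0,-1.5,4.5,0,-1],
    [0,-1.9,5.5,0,-1],
  ],
)

```text
clock: 12.6
position: [0.4313, 0.2115, 0.1179]
ee_rot: [0.006, 0.993, 0.117, 0.006]
contact_force: [0.5, -2.6, 4.9]
width: -0.0002
```

```bash
python3 st.py
```

```text
12.6 clamp [-97.94   0.69 117.87] Ftool [-0.04  2.71 -4.87] M [-0.481 -0.089 -0.016] yawerr 0.0011 w -0.0002
```

Request:
drive_tool(
  steps=[
    [0,-0.4,1.2,0,-1],
    [0,-0.8,2.2,0,-1],
    [0,-1.2,3.2,0,-1],
    [0,-1.6,4.2,0,-1],
    [0,-1.8,5.2,0,-1],
  ],
)

```text
clock: 13.1
position: [0.4309, 0.2128, 0.1125]
ee_rot: [0.007, 0.993, 0.117, 0.006]
contact_force: [0.3, -2.8, 4.1]
width: 0.0001
```

```bash
python3 st.py
```

```text
13.1 clamp [-99.33   0.67 112.5 ] Ftool [-0.3   2.86 -4.09] M [-0.614  0.007 -0.065] yawerr 0.0014 w 0.0001
```

Request:
drive_tool(
  steps=[
    [0,0,1,0,-1],
    [0,0,2,0,-1],
    [0,-0.4,3,0,-1],
    [0,-0.6,4,0,-1],
  ],
)

```text
clock: 13.5
position: [0.4308, 0.2135, 0.1084]
ee_rot: [0.007, 0.993, 0.117, 0.006]
contact_force: [0.1, -1.5, 3.6]
width: -0.0001
```

```bash
python3 st.py
```

```text
13.5 clamp [-100.08    0.68  108.36] Ftool [-0.22  1.51 -3.6 ] M [-0.274 -0.043 -0.001] yawerr 0.0012 w -0.0001
```

Request:
drive_tool(
  steps=[
    [0,-0.1,1,0,-1],
    [0,-0.2,2,0,-1],
    [0,-0.4,3,0,-1],
  ],
)

```text
clock: 13.8
position: [0.4306, 0.2141, 0.1051]
ee_rot: [0.006, 0.993, 0.117, 0.006]
contact_force: [0.3, -0.9, 1.2]
width: -0.0003
```

Request:
drive_tool(
  steps=[
    [0,-0.1,1,0,-1],
    [0,-0.2,2,0,-1],
    [0,-0.3,3,0,-1],
  ],
)

```text
clock: 14.1
position: [0.4304, 0.2146, 0.1019]
ee_rot: [0.006, 0.993, 0.116, 0.006]
contact_force: [0.3, 0.4, 0.4]
width: 0.0
```

```bash
python3 st.py
```

```text
14.1 clamp [-101.21    0.58  101.87] Ftool [ 0.36 -0.32 -0.41] M [0.071 0.093 0.02 ] yawerr 0.0008 w 0.0
```

```bash
python3 st.py; python3 - <<'E'
from h import *
im=manip.get_image("top")
cv2.imwrite('pics/top7.png',cv2.resize(im[170:260,120:280],None,fx=5,fy=5,interpolation=cv2.INTER_CUBIC))
im=manip.get_image("scene")
cv2.imwrite('pics/scene7.png',cv2.resize(im[150:250,140:280],None,fx=5.5,fy=5.5,interpolation=cv2.INTER_CUBIC))
E
```

```text
14.1 clamp [-101.21    0.58  101.87] Ftool [ 0.36 -0.32 -0.41] M [0.071 0.093 0.02 ] yawerr 0.0008 w 0.0
```

View pics/scene7.png

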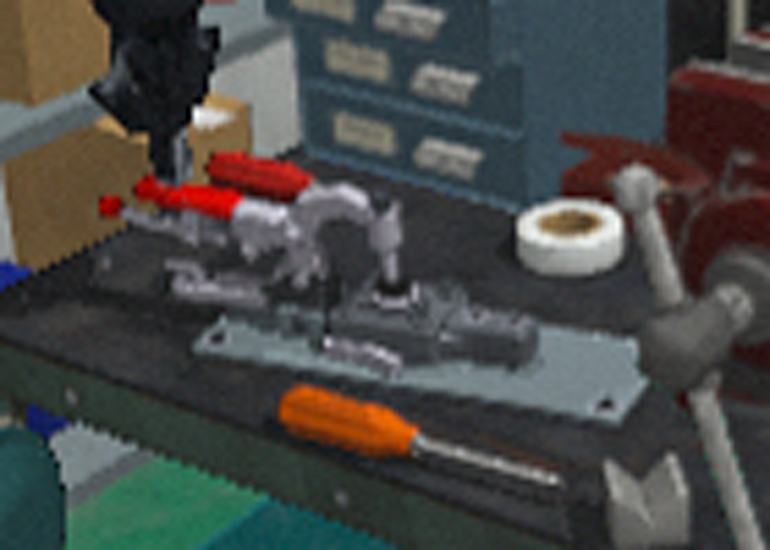

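View pics/top7.png

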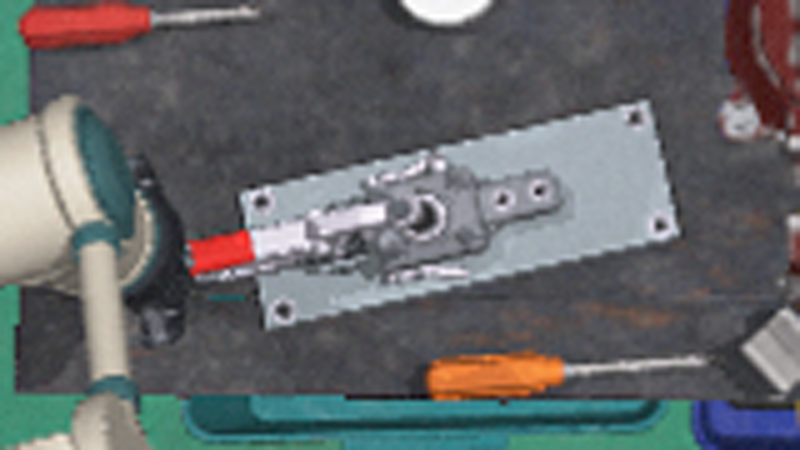

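Request:
drive_tool(
  steps=[
    [0,0,1,0,-1],
    [0,-0.2,2,0,-1],
  ],
)

```text
clock: 14.4
position: [0.4301, 0.2148, 0.0996]
ee_rot: [0.006, 0.993, 0.117, 0.005]
contact_force: [0.2, -0.2, 0.6]
width: -0.0001
```

Request:
drive_tool(
  steps=[
    [0,0,1,0,-1],
    [0,-0.2,2,0,-1],
  ],
)

```text
clock: 14.6
position: [0.4297, 0.2148, 0.0973]
ee_rot: [0.006, 0.993, 0.117, 0.005]
contact_force: [-0.3, 0.2, -1.1]
width: -0.0005
```

```bash
python3 st.py
```

```text
14.6 clamp [-101.57   -0.12   97.27] Ftool [-0.24 -0.31  1.04] M [ 0.019  0.004 -0.061] yawerr 0.0008 w -0.0005
```

Request:
drive_tool(
  steps=[
    [0,0,1,0,-1],
    [0,0,2,0,-1],
  ],
)

```text
clock: 14.8
position: [0.4295, 0.2147, 0.095]
ee_rot: [0.006, 0.993, 0.116, 0.005]
contact_force: [-0.5, -0.3, -1.3]
width: -0.0001
```

```bash
python3 st.py
```

```text
14.8 clamp [-101.53   -0.31   95.04] Ftool [-0.52  0.13  1.3 ] M [ 0.001  0.061 -0.007] yawerr 0.0008 w -0.0001
```

Request:
drive_tool(
  steps=[
    [0,0,1,0,-1],
    [0,0,1.5,0,-1],
  ],
)

```text
clock: 15.0
position: [0.4294, 0.2147, 0.0934]
ee_rot: [0.006, 0.993, 0.117, 0.004]
contact_force: [1.1, -0.6, -0.3]
width: 0.0004
```

Request:
drive_tool(
  steps=[
    [0,0,1,0,-1],
    [0,0,1.5,0,-1],
  ],
)

```text
clock: 15.2
position: [0.4294, 0.2147, 0.0919]
ee_rot: [0.006, 0.993, 0.116, 0.005]
contact_force: [-1.0, 0.5, 2.5]
width: -0.0001
```

```bash
python3 st.py; python3 - <<'E'
from h import *
im=manip.get_image("scene")
cv2.imwrite('pics/scene8.png',cv2.resize(im[150:230,140:240],None,fx=7.4,fy=7.4,interpolation=cv2.INTER_CUBIC))
E
```

```text
15.2 clamp [-101.47   -0.35   91.93] Ftool [-0.82 -0.68 -2.55] M [ 0.041 -0.113 -0.008] yawerr 0.0007 w -0.0001
```

View pics/scene8.png

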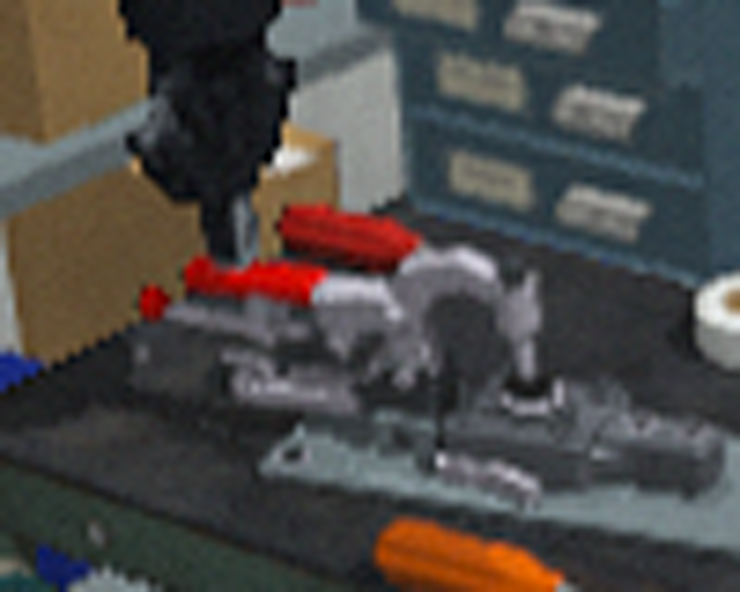

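Request:
drive_tool(
  steps=[
    [0,0,1,0,-1],
    [0,0,1.5,0,-1],
  ],
)

```text
clock: 15.45
position: [0.4295, 0.2148, 0.0915]
ee_rot: [0.006, 0.993, 0.116, 0.005]
contact_force: [-2.1, -0.3, 10.6]
width: 0.0
```

```bash
python3 st.py
```

```text
15.45 clamp [-101.6    -0.24   91.45] Ftool [ -2.08  -0.02 -10.65] M [ 0.02  -0.437  0.008] yawerr 0.0007 w 0.0
```

Request:
drive_tool(
  steps=[
    [0,0,-2,0,-1],
    [0,0,-5,0,-1],
    [0,0,-10,0,-1],
    [0,0,-20,0,-1],
    [0,0,-40,0,-1],
  ],
)

```text
clock: 15.95
position: [0.4281, 0.2149, 0.1312]
ee_rot: [0.007, 0.993, 0.116, 0.003]
contact_force: [0.6, 0.6, 0.4]
width: -0.0
```

Request:
drive_tool(
  steps=[
    [0,20,-40,0,-1],
    [0,40,-80,0,-0.5],
    [0,80,-90,0,-0.2],
    [0,110,-90,0,-0.2],
    [0,110,-90,0,-0.2],
  ],
)

```text
clock: 16.45
position: [0.4541, 0.1062, 0.2242]
ee_rot: [0.008, 0.993, 0.115, 0.005]
contact_force: [-0.2, 0.4, -0.9]
width: 0.0341
```

```bash
python3 st.py; python3 - <<'E'
from h import *
for n in("top","scene"):
    im=manip.get_image(n)
    for k in("lever_tab","caliper"):
        r=manip.masks_of(n,k); print(n,k,[(round(x["conf"],2),np.round(x["location"],1),int(x["pixels"].sum())) for x in r[:3]])
    if n=="top": cv2.imwrite('pics/top9.png',cv2.resize(im[170:260,120:280],None,fx=5,fy=5,interpolation=cv2.INTER_CUBIC))
    else: cv2.imwrite('pics/scene9.png',cv2.resize(im[150:230,140:240],None,fx=7.4,fy=7.4,interpolation=cv2.INTER_CUBIC))
E
```

```text
16.45 clamp [  9.74  -1.43 224.16] Ftool [-0.15 -0.45  0.87] M [0.037 0.012 0.009] yawerr -0.003 w 0.0341
top lever_tab []
top caliper [(0.56, array([211.8, 214.4]), 382)]
scene lever_tab [(0.56, array([163.4, 191.8]), 36)]
scene caliper [(0.8, array([218.3, 211.8]), 461), (0.57, array([187.6, 193.1]), 607)]
```

View pics/scene9.png

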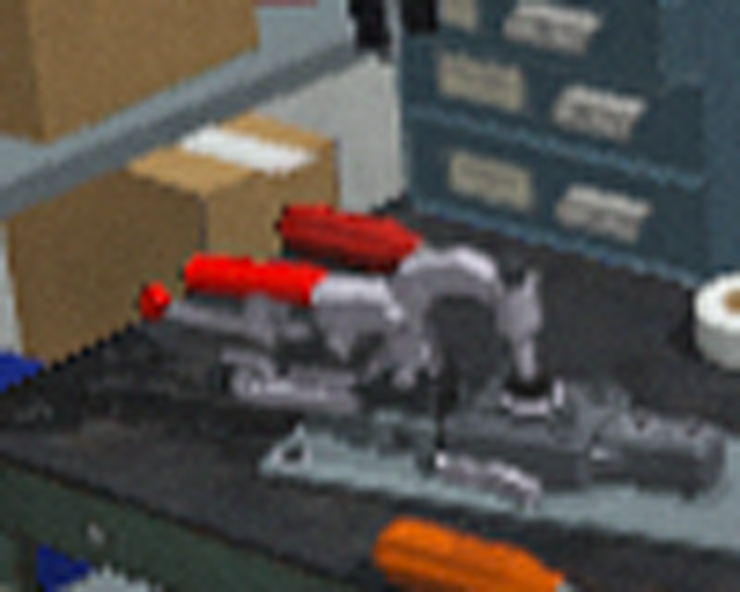

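View pics/top9.png

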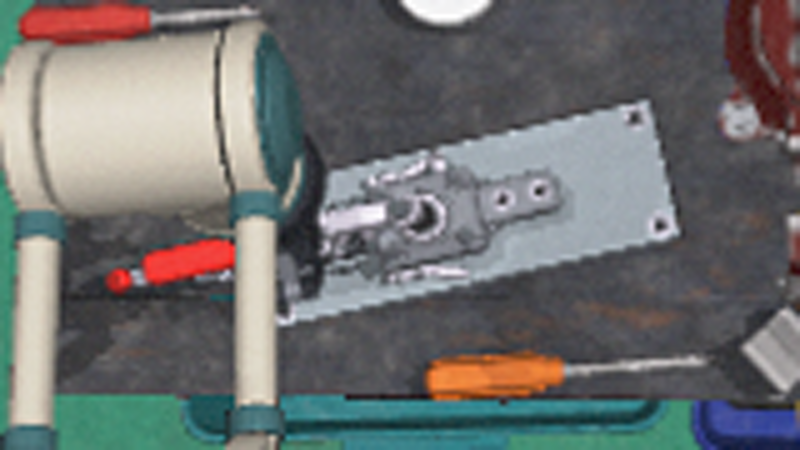

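```bash
python3 - <<'E'
from h import *
def tri(a,b):
    o1,d1=ray("top",[np.array(a)]); o2,d2=ray("scene",[np.array(b)]); A=np.c_[d1[0],-d2[0]]
    s=np.linalg.lstsq(A,o2-o1,rcond=None)[0]; p,q=o1+d1[0]*s[0],o2+d2[0]*s[1]; return wc((p+q)/2).round(1),np.round(np.linalg.norm(p-q),4)
print("knob",tri(np.array([120,280])/5+[120,170],np.array([154,301])/7.4+[140,150]))
for z in(60,70,80): print(z,wc(onz("top",[[144,226]],z/1e3)[0]))
plan(cw(-152,0,175),CL[2]+np.pi/2)
E
```

```text
knob (array([-152.2,   -0.2,   61.5]), np.float64(0.0031))
60 [-153.92363867   -0.77432365   60.        ]
70 [-151.4235315    -2.10507641   70.        ]
80 [-148.92342433   -3.43582918   80.        ]
t 16.75 pos [0.4524 0.1099 0.2225] yaw 0.2347 tilt [ 0.0072 -0.012 ] shift [   2.3 -158.4   45.4] turn 0.0019 F [-0.34  0.19 -0.05] w 0.0341
```

Request:
drive_tool(
  steps=[
    [1,-45,0,0,0.2],
    [2,-90,0,0,0.2],
    [2,-135,10,0,0.2],
    [2,-158,50,0.002,0.2],
    [2,-158,70,0.002,0.2],
  ],
)

```text
clock: 17.25
position: [0.4155, 0.2663, 0.1481]
ee_rot: [0.006, 0.993, 0.119, 0.001]
contact_force: [0.2, -0.3, 0.6]
width: 0.0514
```

```bash
python3 - <<'E'
from h import *
plan(cw(-152,-.5,41),CL[2]+np.pi/2)
im=manip.get_image("scene")
cv2.imwrite('pics/scene10.png',cv2.resize(im[150:230,130:240],None,fx=7.2,fy=7.2,interpolation=cv2.INTER_CUBIC))
E
```

```text
t 17.25 pos [0.4155 0.2663 0.1481] yaw 0.238 tilt [ 0.0041 -0.0117] shift [  1.4   1.7 107.1] turn 0.0052 F [ 0.22 -0.25  0.57] w 0.0514
```

View pics/scene10.png

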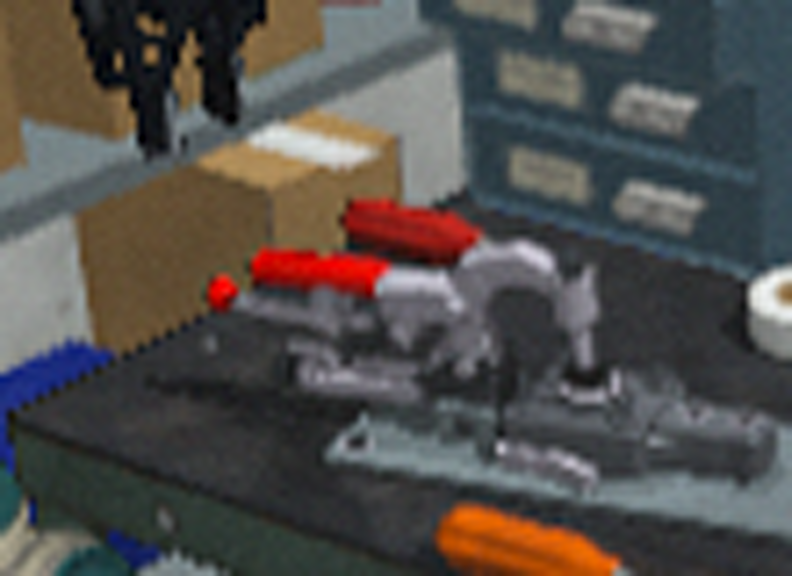

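Request:
drive_tool(
  steps=[
    [1.4,1.7,30,0.005,0.2],
    [1.4,1.7,50,0.005,0.2],
    [1.4,1.7,60,0.005,0.2],
    [1.4,1.7,62,0.005,0.2],
  ],
)

```text
clock: 17.7
position: [0.4152, 0.2618, 0.0829]
ee_rot: [0.008, 0.993, 0.116, -0.002]
contact_force: [0.5, 0.1, -0.2]
width: 0.051
```

```bash
python3 - <<'E'
from h import *
plan(cw(-152,-.5,41),CL[2]+np.pi/2)
im=manip.get_image("scene")
cv2.imwrite('pics/scene11.png',cv2.resize(im[150:230,130:240],None,fx=7.2,fy=7.2,interpolation=cv2.INTER_CUBIC))
im=manip.get_image("top")
cv2.imwrite('pics/top11.png',cv2.resize(im[170:260,110:270],None,fx=5,fy=5,interpolation=cv2.INTER_CUBIC))
E
```

```text
t 17.7 pos [0.4152 0.2618 0.0829] yaw 0.2325 tilt [-0.0027 -0.0161] shift [ 3.1 -2.  41.8] turn -0.0003 F [ 0.47  0.13 -0.24] w 0.051
```

View pics/scene11.png

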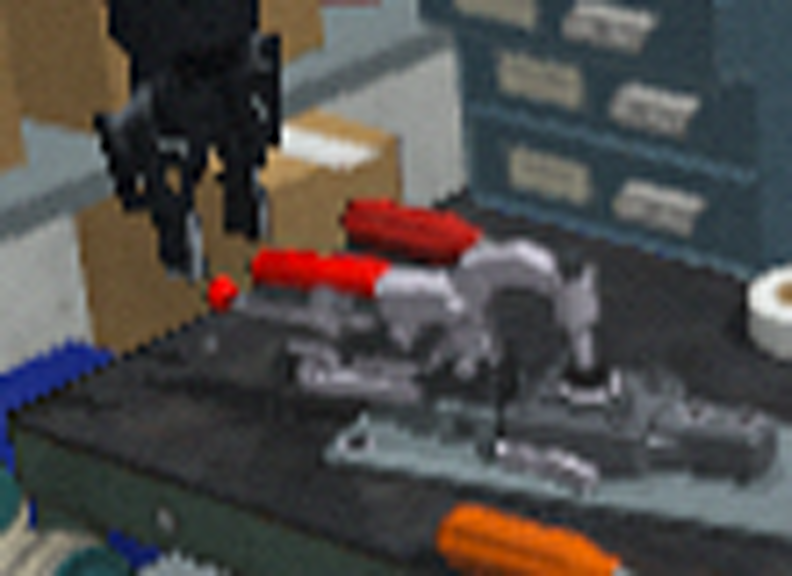

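Request:
drive_tool(
  steps=[
    [3,-2,0,0,0.2],
    [3,-2,12,0,0.2],
    [3,-2,24,0,0.2],
    [3,-2,34,0,0.2],
    [3,-2,41,0,0.2],
  ],
)

```text
clock: 18.3
position: [0.4192, 0.2644, 0.043]
ee_rot: [0.007, 0.993, 0.116, -0.0]
contact_force: [0.8, -0.2, 0.2]
width: 0.0514
```

```bash
python3 st.py; python3 - <<'E'
from h import *
plan(cw(-152,-.5,41),CL[2]+np.pi/2)
im=manip.get_image("scene")
cv2.imwrite('pics/scene12.png',cv2.resize(im[150:230,130:240],None,fx=7.2,fy=7.2,interpolation=cv2.INTER_CUBIC))
im=manip.get_image("top")
cv2.imwrite('pics/top12.png',cv2.resize(im[170:260,110:270],None,fx=5,fy=5,interpolation=cv2.INTER_CUBIC))
E
```

```text
18.3 clamp [-152.24    1.12   43.05] Ftool [ 0.76  0.36 -0.23] M [-0.007  0.021  0.019] yawerr -0.0006 w 0.0514
t 18.3 pos [0.4192 0.2644 0.043 ] yaw 0.2322 tilt [ 0.0007 -0.0145] shift [-1.6  0.2  2.1] turn -0.0006 F [ 0.82 -0.17  0.23] w 0.0514
```

View pics/scene12.png

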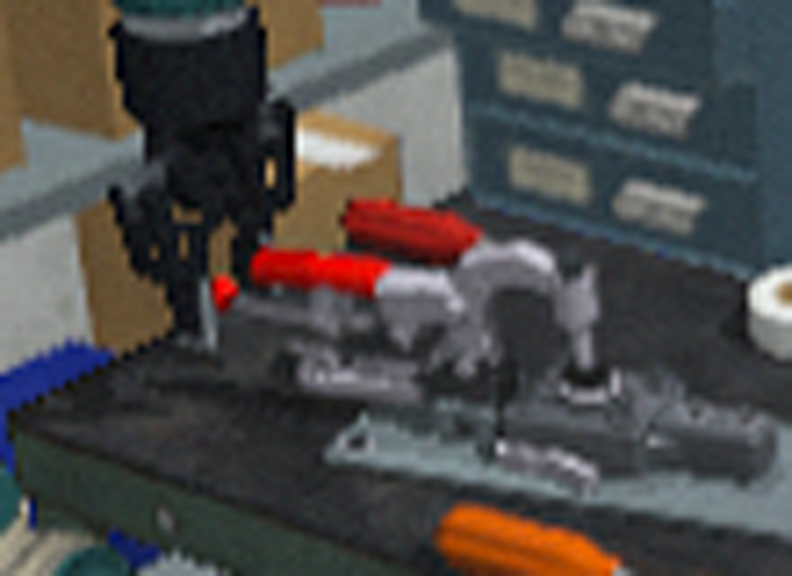

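View pics/top12.png

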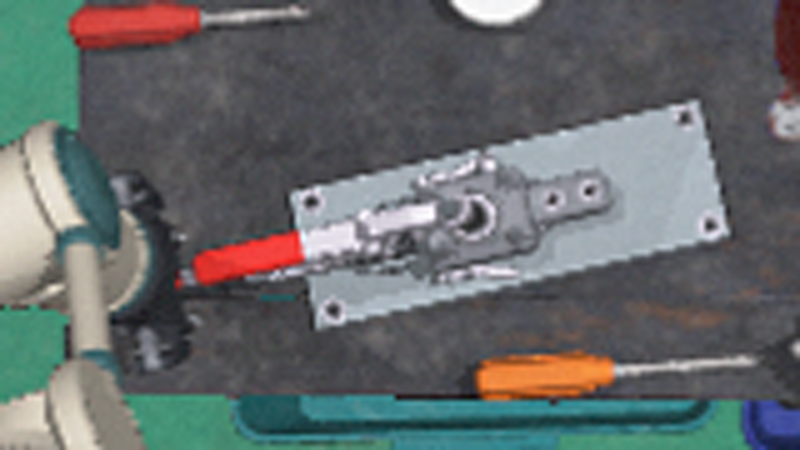

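Request:
drive_tool(
  squeeze=30,
  steps=[
    [-1.5,2,1,0,-0.1],
    [-1.5,2,1,0,-0.3],
    [-1.5,2,1,0,-0.5],
    [-1.5,2,1,0,-0.8],
    [-1.5,2,1,0,-0.9],
  ],
)

```text
clock: 18.9
position: [0.4192, 0.2623, 0.0422]
ee_rot: [0.007, 0.993, 0.116, 0.0]
contact_force: [3.3, -0.4, 0.1]
width: 0.0157
```

```bash
python3 st.py
```

```text
18.9 clamp [-150.14    0.69   42.24] Ftool [ 3.17  1.15 -0.12] M [-0.131  0.531  0.012] yawerr -0.0005 w 0.0157
```

Request:
drive_tool(
  steps=[
    [1,0,0,0,-0.9],
    [1,0,-2,0,-0.9],
    [1,0,-4,0,-0.9],
    [1,0,-6,0,-0.9],
  ],
)

```text
clock: 19.3
position: [0.4197, 0.2621, 0.0481]
ee_rot: [0.008, 0.993, 0.116, -0.0]
contact_force: [0.7, -2.3, -2.9]
width: 0.0155
```

```bash
python3 st.py
```

```text
19.3 clamp [-149.9     1.1    48.11] Ftool [0.17 2.36 2.97] M [-0.27   0.142  0.078] yawerr -0.0002 w 0.0155
```

Request:
drive_tool(
  steps=[
    [0,0,-2,0,-0.9],
    [0,0,-4,0,-0.9],
    [0,0,-6,0,-0.9],
    [0,0,-8,0,-0.9],
    [0,0,-10,0,-0.9],
  ],
)

```text
clock: 19.8
position: [0.4195, 0.2635, 0.0586]
ee_rot: [0.006, 0.993, 0.116, -0.0]
contact_force: [-1.0, 4.9, -0.1]
width: 0.0158
```

```bash
python3 st.py
```

```text
19.8 clamp [-151.28    1.21   58.56] Ftool [ 0.18 -5.01  0.  ] M [ 0.894 -0.004  0.088] yawerr -0.0013 w 0.0158
```

```bash
python3 - <<'E'
from h import *
im=manip.get_image("scene")
cv2.imwrite('pics/scene13.png',cv2.resize(im[150:230,130:240],None,fx=7.2,fy=7.2,interpolation=cv2.INTER_CUBIC))
E
```

```text
(no output)
```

View pics/scene13.png

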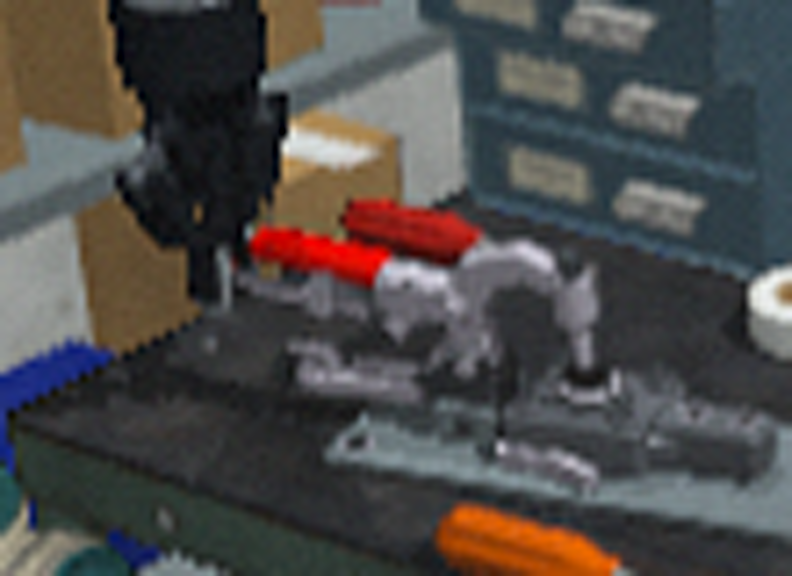

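Request:
drive_tool(
  steps=[
    [0,-2,-3,0,-0.9],
    [0,-2,-6,0,-0.9],
    [0,-2,-10,0,-0.9],
    [0,-2,-14,0,-0.9],
    [0,-1,-18,0,-0.9],
  ],
)

```text
clock: 20.35
position: [0.4192, 0.2656, 0.0773]
ee_rot: [0.005, 0.993, 0.115, 0.0]
contact_force: [-1.3, 4.3, -0.3]
width: 0.0159
```

```bash
python3 st.py
```

```text
20.35 clamp [-153.44    1.43   77.27] Ftool [-0.3  -4.47  0.29] M [0.692 0.152 0.013] yawerr -0.0023 w 0.0159
```

Request:
drive_tool(
  steps=[
    [0,-1,-4,0,-0.9],
    [0,-1,-8,0,-0.9],
    [0,-1,-12,0,-0.9],
    [0,-0.5,-16,0,-0.9],
    [0,0,-20,0,-0.9],
  ],
)

```text
clock: 20.85
position: [0.419, 0.2663, 0.0976]
ee_rot: [0.005, 0.993, 0.115, 0.0]
contact_force: [0.8, 1.0, 0.8]
width: 0.0156
```

```bash
python3 st.py
```

```text
20.85 clamp [-154.11    1.39   97.6 ] Ftool [ 1.   -0.83 -0.8 ] M [0.327 0.    0.033] yawerr -0.0026 w 0.0156
```

Request:
drive_tool(
  steps=[
    [0,0.5,-4,0,-0.9],
    [0,1.2,-8,0,-0.9],
    [0,2,-12,0,-0.9],
    [0,3,-16,0,-0.9],
    [0,4,-20,0,-0.9],
  ],
)

```text
clock: 21.35
position: [0.4199, 0.2624, 0.118]
ee_rot: [0.005, 0.993, 0.115, 0.0]
contact_force: [0.1, 0.3, 0.7]
width: 0.0153
```

```bash
python3 st.py
```

```text
21.35 clamp [-150.18    1.34  117.99] Ftool [ 0.16 -0.31 -0.65] M [0.087 0.011 0.037] yawerr -0.0025 w 0.0153
```

Request:
drive_tool(
  steps=[
    [0,1,-3,0,-0.9],
    [0,2,-6,0,-0.9],
    [0,3.2,-9,0,-0.9],
    [0,4.2,-11,0,-0.9],
  ],
)

```text
clock: 21.75
position: [0.4207, 0.2574, 0.1285]
ee_rot: [0.006, 0.993, 0.115, -0.0]
contact_force: [2.3, -3.1, -6.5]
width: 0.0158
```

```bash
python3 st.py; python3 - <<'E'
from h import *
im=manip.get_image("scene")
cv2.imwrite('pics/scene14.png',cv2.resize(im[150:230,130:240],None,fx=7.2,fy=7.2,interpolation=cv2.INTER_CUBIC))
E
```

```text
21.75 clamp [-145.09    0.98  128.5 ] Ftool [1.49 3.5  6.57] M [-0.403  0.237 -0.025] yawerr -0.002 w 0.0158
```

View pics/scene14.png

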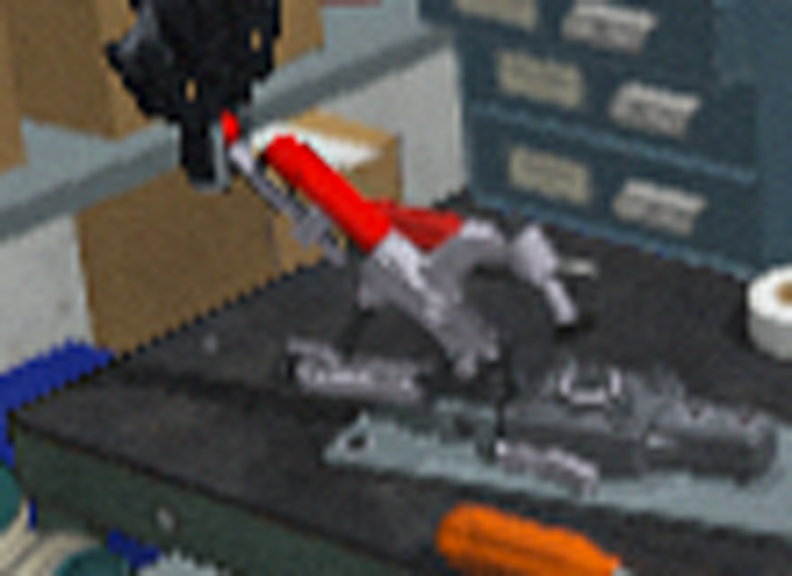

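Request:
drive_tool(
  steps=[
    [0,-0.5,2,0,-0.9],
    [0,-0.5,2,0,-0.5],
    [0,-0.5,2,0,-0.2],
    [0,-0.5,2,0,0.2],
    [0,-0.5,2,0,0.2],
  ],
)

```text
clock: 22.3
position: [0.4207, 0.2579, 0.1269]
ee_rot: [0.006, 0.993, 0.115, -0.0]
contact_force: [-0.3, 0.4, -0.1]
width: 0.0511
```

Request:
drive_tool(
  steps=[
    [0,-0.5,-10,0,0.2],
    [0,-0.5,-30,0,0.2],
    [0,-0.5,-60,0,0.2],
    [0,-0.5,-90,0,0.2],
    [0,-0.5,-110,0,0.2],
  ],
)

```text
clock: 22.8
position: [0.4212, 0.2601, 0.2399]
ee_rot: [0.005, 0.993, 0.115, 0.002]
contact_force: [0.8, 0.2, 0.1]
width: 0.0514
```

```bash
python3 st.py; python3 - <<'E'
from cal import *
im={};ms={}
for n in("top","scene"):
    im[n]=manip.get_image(n); ms[n]=manip.masks_of(n,"caliper")[0]["pixels"].astype(np.float32)
    save(n,n+"15.png",im[n])
cv2.imwrite('pics/topc15.png',cv2.resize(im["top"][170:260,110:270],None,fx=5,fy=5,interpolation=cv2.INTER_CUBIC))
cv2.imwrite('pics/scenec15.png',cv2.resize(im["scene"][150:230,130:240],None,fx=7.2,fy=7.2,interpolation=cv2.INTER_CUBIC))
E
```

```text
22.8 clamp [-147.63    2.14  239.92] Ftool [ 0.81 -0.05 -0.07] M [-0.032 -0.006  0.012] yawerr -0.0019 w 0.0514
```

View pics/topc15.png

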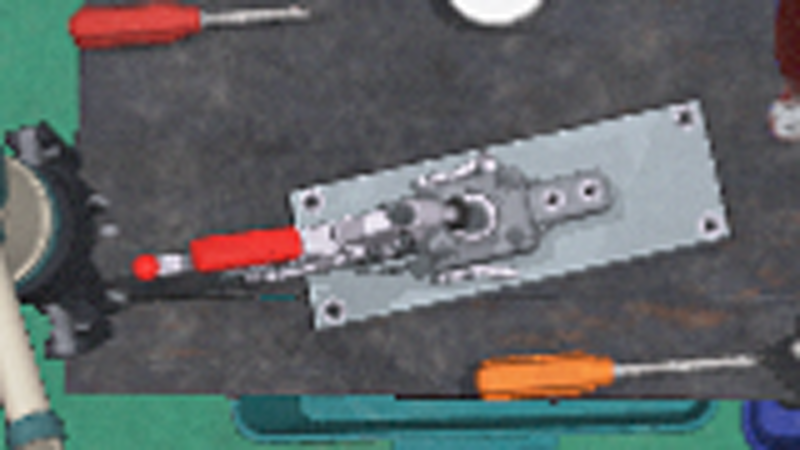

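View pics/scenec15.png

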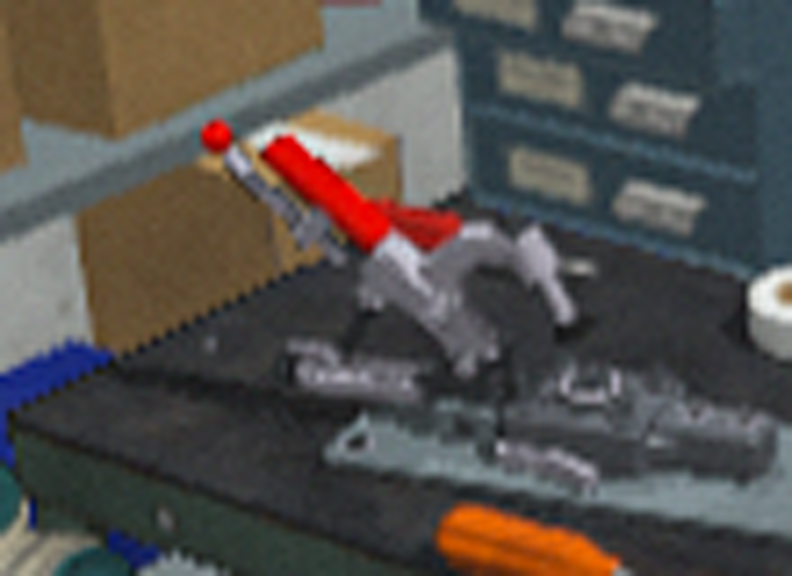

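View pics/top15.png

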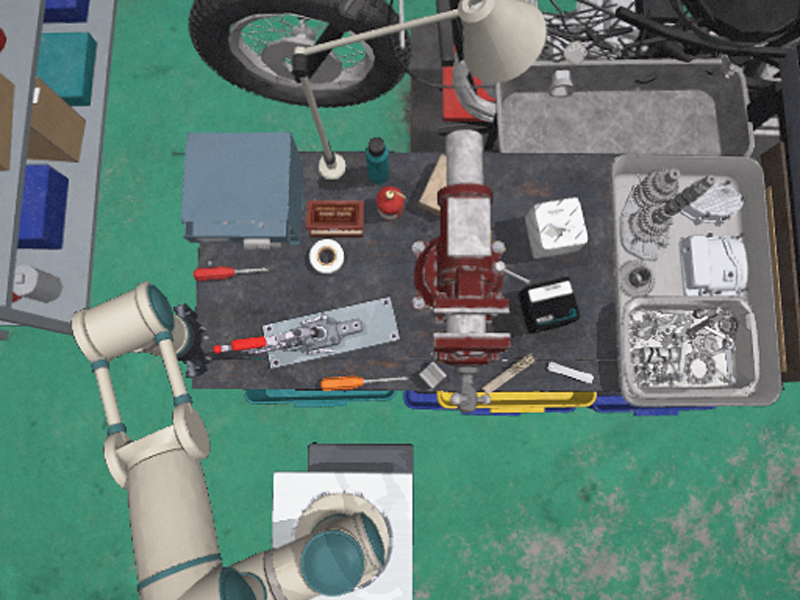

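Request:
drive_tool(
  steps=[
    [0,0,0,0,0.2],
    [0,0,0,0,0.2],
  ],
)

```text
clock: 23.2
position: [0.4196, 0.2594, 0.2362]
ee_rot: [0.006, 0.993, 0.115, -0.001]
contact_force: [-0.3, -0.2, 0.0]
width: 0.0511
```

```bash
python3 st.py; python3 -c "
from rig import manip
print(manip.sign_off())"
```

```text
23.2 clamp [-147.27    0.43  236.18] Ftool [-0.3   0.11 -0.01] M [-0.016 -0.037 -0.038] yawerr -0.0019 w 0.0511
the job is handed in; nothing more can be done
None
```

The whole sequence ran without a mishap, and I handed the job in at 23.2 s; no verdict is reported back.

- **Stop screw:** I slid the caliper between the guides until it came up against the stop screw. It did not move further when I pushed, up to about 10 N at the wrist. I then let go.
- **Locking:** I pressed the handle down slowly, with a peak of about 13 N at the wrist. The force fell to nothing, and the handle then met its hard stop about 56 mm down, where the reading was 11 N. It stayed down when I lifted off, with the foot on the piston.
- **Release:** I gripped the red knob and pulled it up. The linkage let go, and I followed the handle up to its open rest position before letting go of the knob.

**Last checks:**
- The final pictures show the clamp open, with the caliper square between the guides.
- The piston looks in. I could only judge that by eye.
- The caliper had not visibly moved since it was clamped.
- The tape, screwdriver, brush and feeler gauge are where they started.
- The robot is clear of everything, with wrist force near zero.

**Disagreement:** At the stop, the tool position puts the caliper at clamp x of about 63.5 mm and y of about 0. The picture put the piston at about 66.8 mm and -2.4 mm. The y offset was the same before contact, so I took it as camera error and relied on the contact. By the picture the caliper would still be within the limits, but with only about 1 mm to spare along x.

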